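# Turn chocolate biscuits through a twisted wire guide

## Robot

A 6-joint arm with a two-finger parallel gripper is mounted at the origin on a cart in front of the work surface, level with it; the furniture and walls round the work are solid. World frame = base frame: x ahead of the robot, y to its left, z up, the work surface at z = 0. Lengths are in m, angles in degrees, forces in N, time in s.
With the tool pointing down it reaches from about 0.3 to 0.75 m from the base axis. Payload 8.5 kg.
Tool frame: the origin (TCP) lies at the very end of the fingers, on their centre line; the grasp point (between the pads) lies 19 mm behind it (env.tcp_to_grasp is the distance from the TCP to the grasp point, in m); z points along the fingers, y is the line along which they close (so a half turn about z gives the same grasp; the last joint's range is limited). The gripper opens to 85 mm and grips with 20 to 120 N. Pads are 22 mm wide; open, the fingers measure 114 mm over their backs; the gripper's body (76 mm by 85 mm) begins 54 mm behind the grasp point. The pads swing forward as they close: fully open they stand 13 mm farther back than shut.
Start: joints at [-83.898, 21.807, 74.336, -0, 83.858, -12.336], TCP at [0.174, -0.522, 0.231] pointing down, gripper open.
Joint ranges: [-178.18, 178.18], [-50.72, 133.34], [12.68, 142.11], [-81.47, 261.47], [9.98, 163.14], [-165.26, 165.26]. Speed limits (degrees/s): [136.94, 136.94, 180, 180, 180, 180].

## Interface

Orientations are given as a 3x3 rotation matrix whose columns are the frame's x, y, z axes.
In Python, from rig import status, get_image, env gives the robot as it stands.
- The arm moves only by the shell command python3 -m handwheel 'ROWS' [FORCE]. ROWS is text: rows parted by semicolons, each of 7 numbers parted by spaces: the shift along the world's x, y, z in cm, then the turn, a rotation vector about the world's x, y, z in degrees, then the opening, from 0 (shut) to 1 (fully open). In form: dx dy dz wx wy wz gripper; .... A call has 1 to 8 rows; each row is the pose to reach, as a shift and turn from the pose commanded when the call began; what a row does not reach only later rows make up. A row lasts 1/12 s, in which the tool goes at most 41.7 mm and 7.16 degrees, less where a joint would pass 70% of its speed; a pose out of reach is approached as far as the arm can. A call with a gripper value outside its range is refused whole. The fingers move at their own pace and stop on an object; FORCE is the grip in N (left out, the last holds). Time passes only in rows, so rows that repeat a pose let the fingers close. It gives the time, the measured TCP pose, the force, the opening and the grip force at its end, in the units of the state.
- status.observe(): the state, without advancing time (a new reading comes with each control period).
- get_image(name): name is "scene" or "side" or "wrist"; returns a dict with "color" (420x560x3 uint8, red, green, blue), "vertical_fov" (degrees; the focal length in pixels is half the picture's height over the tangent of half this angle, whatever the lens; pixels are square), "cx", "cy" (the principal point, pixels), "k1" (the pictures are not rectified: a ray, as slopes to the right and down, at radius r is drawn at 1 + k1 r^2 times it, then the intrinsics apply), "xyz" and "orientation" of the camera in the world. Camera axes: x right, y down, z forward; pixel columns grow to the right and rows downward; lengths in m; the calibration is good to about 2 mm. A picture is of the moment at which its call begins. There is no depth.
- env.close_job(): hands the job in; it is judged then, once.
The state is a dict: "time_s": time; "q": joint angles; "qvel": joint speeds; "joint_efforts": joint torques, N m; "position": TCP position; "tool_rot": TCP orientation; "ft_force": force on the tool from outside, world axes, zero at the start; "wrist_torque": the same for the moment, N m; "grip_width": finger opening in m; "gripper_force": force on a finger pad.
Only numpy, scipy, OpenCV 4.12 (cv2) and the standard library are available. Lean on these libraries where they do the work, as an engineer would, in place of code of your own. Each camera call takes 0.05 s, during which the arm holds its last target. There are 200 camera calls.

## Task

Get the biscuits ready in the biscuit turner: swing its red-knobbed shutter lever round to the green clip, then drop every biscuit from the wooden rack down the twisted wire guide, which turns it half round as it falls, so that they all finish in the turner's gallery with the chocolate side towards the gallery's front (the robot's side). When the last one is in, swing the shutter fully shut again; the loose clearing rod must be put back lying in its cradle too, at any time. Leave the blue espresso cup where it is.

Things in the scene. Friction and masses are not known exactly. Their poses are not given: they have to be found in the camera images.
- turner: Fixed biscuit turner, base 100 x 305 mm, 262 mm wire tower. Origin on the worktop under the tower's axis; gallery along +y, its front is -x. A biscuit let in on edge at the top, faces to +x and -x, is turned 180 degrees about the vertical by six twisted wires (the face to +x comes out to -x), then rolls along the roofed gallery (14 mm wide; centres at x = 0, y = 0 to 0.18, z = 0.04 to 0.065).
- turner_mouth (a point): Centre of the guide's mouth at its top edge, 262 mm up; axes as the turner's. A slot along turner y, 54 mm long, 34 mm wide at the top, narrowing to 16 mm wide 22 mm further down. A biscuit let go on edge with its centre 5 to 12 mm above this point drops in. One biscuit at a time. The shutter plate covers the mouth while shut; from 1.25 rad on it is clear.
- turner_front (a point): A point in the air 100 mm in front (-x) of the gallery, 80 mm along it, 40 mm up; only a reference for which side is the front. Axes as the turner's.
- pivot (a point): Vertical pivot axis of the shutter lever, at turner x = 0, y = -0.065, 268 mm above the worktop. Axes as the turner's.
- shutter_knob (a point): On the lever's upright red knob (14 mm diameter), 55 mm out from the pivot, 10 mm below the knob's top and 22 mm above the top of the lever's aluminium arm. Its x axis points along the lever from pivot to knob. The white shutter plate (64 x 44 mm) is on the other side of the pivot.
- shutter (a joint): Angle of the shutter lever in rad: 0 = fully shut (knob towards turner -y), growing as the knob swings clockwise seen from above, towards the front (turner -x at 1.57); stop at 1.8. It stays where it is left; about 1 N at the knob moves it.
- clip: Fixed green clip, 20 x 9 x 9 mm, on a thin dark bar below the lever arm, 73 mm out from the pivot; it stays just under the lever's arm. Origin on the pivot axis, x axis pointing to the green clip: the lever is set when it points the same way. It stands at a lever angle between 1.25 and 1.6 rad.
- rack: Fixed wooden feed rack 44 x 244 mm, 17 mm high, a groove along its y axis with five pockets in a row 48 mm apart (y = -0.096 to 0.096), groove 12 mm wide, floor 6 mm up. Origin under its centre on the worktop. Its groove runs roughly away from the robot. Biscuits stand on edge in the pockets, faces to rack +x or -x.
- espresso_cup: Blue espresso cup, 60 x 90 x 52 mm, a bystander. Origin under its centre.
- rod_mid (a point): Centre of the loose clearing rod: dark wooden rod of 16 mm diameter along its x axis, 124 mm long over all, with a black square knob of 19 x 19 x 14 mm at each end; lying on the worktop its centre is 9.5 mm up. 60 g.
- cradle_seat (a point): Where the middle of the rod's axis comes to rest in the grey cradle (fixed, 84 x 50 mm foot): 40 mm above the worktop. The rod lies along its x axis on two V-shaped saddles at x = +/-32 mm, 8 mm thick, whose tips rise to about z = 49 mm; between them there is 56 mm free for fingers, down to the foot (6 mm high).
- biscuit_a_mid (a point): Centre of a loose round biscuit, 40 mm diameter, 9 mm thick, 20 g, glazed and slippery: one flat face dark chocolate, the other pale. Its x axis points out of the chocolate face; in the rack the centre is 26 mm up, and the chocolate looks to rack +x with some biscuits and to -x with others. Three to five are present.
- biscuit_b_mid (a point): Centre of a loose round biscuit, 40 mm diameter, 9 mm thick, 20 g, glazed and slippery: one flat face dark chocolate, the other pale. Its x axis points out of the chocolate face; in the rack the centre is 26 mm up, and the chocolate looks to rack +x with some biscuits and to -x with others. Three to five are present.
- biscuit_c_mid (a point): Centre of a loose round biscuit, 40 mm diameter, 9 mm thick, 20 g, glazed and slippery: one flat face dark chocolate, the other pale. Its x axis points out of the chocolate face; in the rack the centre is 26 mm up, and the chocolate looks to rack +x with some biscuits and to -x with others. Three to five are present.
- biscuit_d_mid (a point): Centre of a loose round biscuit, 40 mm diameter, 9 mm thick, 20 g, glazed and slippery: one flat face dark chocolate, the other pale. Its x axis points out of the chocolate face; in the rack the centre is 26 mm up, and the chocolate looks to rack +x with some biscuits and to -x with others. Three to five are present.
- biscuit_e_mid (a point): Centre of a loose round biscuit, 40 mm diameter, 9 mm thick, 20 g, glazed and slippery: one flat face dark chocolate, the other pale. Its x axis points out of the chocolate face; in the rack the centre is 26 mm up, and the chocolate looks to rack +x with some biscuits and to -x with others. Three to five are present.
- rod: The clearing rod again; origin at its underside, 9.5 mm below its centre line.
- biscuit_a: Biscuit a again, origin at its centre.
- biscuit_b: Biscuit b again, origin at its centre.
- biscuit_c: Biscuit c again, origin at its centre.
- biscuit_d: Biscuit d again, origin at its centre.
- biscuit_e: Biscuit e again, origin at its centre.

How it is judged (in metres and radians):
On the way, in this order (a step that is already met when the one before it is completed fails the run):
1. the shutter lever points at the green clip, within 0.1 rad (angle between the x axis of shutter_knob and the x axis of clip, either way round below 0.1 rad and value of joint shutter above 0.9 rad), for 0.3 s.
2. every biscuit is in the gallery, on edge, chocolate side to the front (x of biscuit_a_mid in the frame of turner between -0.008 and 0.008 m and y of biscuit_a_mid in the frame of turner between -0.012 and 0.185 m and z of each of biscuit_a_mid, biscuit_b_mid, biscuit_c_mid, biscuit_d_mid, biscuit_e_mid in the frame of turner below 0.075 m and x of turner_front in the frame of biscuit_a_mid above 0.06 m and x of biscuit_b_mid in the frame of turner between -0.008 and 0.008 m and y of biscuit_b_mid in the frame of turner between -0.012 and 0.185 m and x of turner_front in the frame of biscuit_b_mid above 0.06 m and x of biscuit_c_mid in the frame of turner between -0.008 and 0.008 m and y of biscuit_c_mid in the frame of turner between -0.012 and 0.185 m and x of turner_front in the frame of biscuit_c_mid above 0.06 m and x of biscuit_d_mid in the frame of turner between -0.008 and 0.008 m and y of biscuit_d_mid in the frame of turner between -0.012 and 0.185 m and x of turner_front in the frame of biscuit_d_mid above 0.06 m and x of biscuit_e_mid in the frame of turner between -0.008 and 0.008 m and y of biscuit_e_mid in the frame of turner between -0.012 and 0.185 m and x of turner_front in the frame of biscuit_e_mid above 0.06 m), for 0.3 s.
3. the shutter is fully shut (value of joint shutter below 0.07 rad), for 0.2 s.
At the end, for the whole second after the job is handed in: All biscuits on edge in the gallery (centre within 8 mm of its middle line, below 75 mm), chocolate to the front; shutter shut (below 0.07 rad); rod lying in both saddles (18 mm of the seat along, 5 mm across and in height, 0.12 rad); all at rest (all of step 2 and value of joint shutter below 0.07 rad and distance between rod_mid and cradle_seat below 0.018 m and y of rod_mid in the frame of cradle_seat between -0.005 and 0.005 m and z of rod_mid in the frame of cradle_seat between -0.005 and 0.005 m and angle between the x axis of rod_mid and the x axis of cradle_seat, either way round below 0.12 rad and linear speed of each of rod, biscuit_a, biscuit_b, biscuit_c, biscuit_d, biscuit_e below 0.02 m/s); the robot touches nothing.
It fails at once if the espresso cup is moved by more than 20 mm (distance of espresso_cup from where it was at the start of the episode above 0.02 m).
Of biscuit_a, biscuit_b, biscuit_c, biscuit_d, biscuit_e only 3 to 5 are there at a start; the rules pass over those that are not, and their reading is None.
At some moment in a run one of rod may be knocked a few centimetres aside while the robot is not near it.
It also fails if it takes over 210 s, if anything falls off the work surface, if the arm or the gripper's body presses on something with over 40 N, if the wrist force passes 120 N, or if a joint passes its speed limit or range.

## Working session

There is one attempt and no reset: what is moved stays moved. The work goes in short steps, Python scripts to look and compute and a shell command to move; the robot and the scene stay as the last step left them, time stands still between calls to the robot, and variables do not carry over. Pictures are saved under pics/ and viewed, at most 14 in all, crops included, and the job is handed in when it is done.

```bash
ls; mkdir -p pics; cat > h.py <<'E'
import numpy as np, cv2
from rig import status, get_image, env
def grab(n,f):
    im=get_image(n); cv2.imwrite('pics/'+f,im['color'][:,:,::-1]); 
    np.save('pics/'+f+'.npy',im,allow_pickle=True); return im
def load(f): return np.load('pics/'+f+'.npy',allow_pickle=True).item()
def K(im):
    f=210/np.tan(np.radians(im['vertical_fov']/2)); return np.array([[f,0,im['cx']],[0,f,im['cy']],[0,0,1.]]),np.array([im['k1'],0,0,0,0.])
def ray(im,uv):
    k,d=K(im); p=cv2.undistortPoints(np.array([[uv]],float),k,d)[0,0]
    r=np.array(im['orientation'])@[p[0],p[1],1]; return np.array(im['xyz']),r/np.linalg.norm(r)
def onz(im,uv,z):
    o,r=ray(im,uv); return o+r*(z-o[2])/r[2]
def two(a,ua,b,ub):
    o,r=ray(a,ua);p,s=ray(b,ub)
    t=np.linalg.lstsq(np.stack([r,-s],1),p-o,rcond=None)[0]
    return (o+t[0]*r+p+t[1]*s)/2, np.linalg.norm(o+t[0]*r-p-t[1]*s)
def proj(im,P):
    k,d=K(im); R=np.array(im['orientation']).T; t=-R@np.array(im['xyz'])
    return cv2.projectPoints(np.array(P,float).reshape(-1,1,3),cv2.Rodrigues(R)[0],t,k,d)[0][:,0]
E
python3 - <<'E'
from h import *
for n in('scene','side','wrist'):
    im=grab(n,n+'0.png'); print(n,im['xyz'],np.round(im['orientation'],3).tolist(),im['vertical_fov'],im['k1'])
s=status.observe();print(s)
E
```

```text
pics
scene [-0.22459767 -0.11007396  1.37045911] [[0.295, -0.796, 0.529], [-0.955, -0.252, 0.153], [0.012, -0.551, -0.835]] 49.527553507931074 -0.07066843924267296
side [ 0.51006485 -0.92283348  0.69649089] [[1.0, -0.01, 0.016], [-0.019, -0.434, 0.901], [-0.002, -0.901, -0.434]] 57.87987128263645 -0.024211177645703342
wrist [ 0.250797   -0.49577808  0.3732384 ] [[0.316, -0.9, -0.3], [-0.949, -0.301, -0.098], [-0.002, 0.315, -0.949]] 61.949383506103516 -0.003977699100203976
{'time_s': 0.15, 'q': array([-8.38975549e+01,  2.18351014e+01,  7.43708462e+01,  2.90047625e-04,
        8.38578035e+01, -1.23346943e+01]), 'qvel': array([-0.06040096, -0.09129896, -0.23408604, -0.06669208,  0.00193945,
       -0.09075146]), 'joint_efforts': array([ 1.87860889e-03, -4.48621023e+01, -2.31345838e+01, -2.20344382e-04,
        3.75809526e-03, -4.09101028e-05]), 'position': array([ 0.17393166, -0.52155567,  0.23084884]), 'tool_rot': array([[ 9.48671393e-01,  3.16263458e-01, -1.13278844e-04],
       [ 3.16263385e-01, -9.48670779e-01,  1.10689525e-03],
       [ 2.42606191e-04, -1.08590581e-03, -9.99999381e-01]]), 'ft_force': array([-0.73421967,  0.85248953,  0.48109208]), 'wrist_torque': array([-0.03340925, -0.00428029,  0.01893585]), 'gripper_force': 0.0, 'grip_width': 0.08554782818171688}
```

View pics/scene0.png

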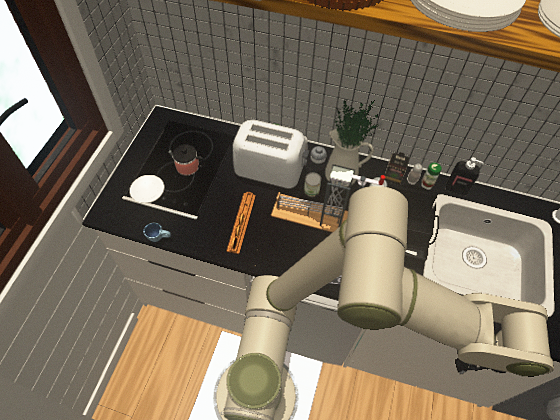

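View pics/side0.png

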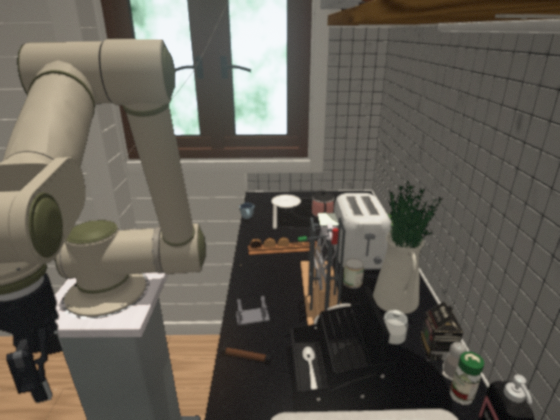

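The scene view shows the turner tower (340,190), its gallery running left to (275,210), the rack (243,222) and the cup (155,232). The side view shows the rod (247,354) and cradle (252,310).

```bash
python3 - <<'E'
from h import *
s=load('side0.png');c=load('scene0.png')
for n,im,uv,z in [('rod',s,(227,349),.0095),('rod2',s,(268,358),.0095),('cradleL',s,(238,322),.0),('cradleR',s,(271,318),0),('rackn',s,(250,253),.0),('rackf',s,(310,250),0),('rackn',c,(232,252),0.017),('rackf',c,(248,194),.017),('gal end',c,(273,222),0),('tower',c,(340,175),.262),('knobred',c,(382,181),.29),('cup',c,(153,233),.05)]:
    print(n,np.round(onz(im,uv,z),3))
i=cv2.resize(c['color'][140:270,210:430],None,fx=3.6,fy=3.6,interpolation=cv2.INTER_CUBIC)
j=cv2.resize(s['color'][180:370,200:400],None,fx=3.1,fy=3.1,interpolation=cv2.INTER_CUBIC)
cv2.imwrite('pics/side_c.png',j[:,:,::-1])
cv2.imwrite('pics/scene_c.png',i[:,:,::-1])
E
```

```text
rod [ 0.388 -0.244  0.009]
rod2 [ 0.486 -0.274  0.009]
cradleL [ 0.404 -0.139  0.   ]
cradleR [ 0.492 -0.126  0.   ]
rackn [0.416 0.208 0.   ]
rackf [0.626 0.223 0.   ]
rackn [0.406 0.219 0.017]
rackf [0.645 0.244 0.017]
gal end [0.569 0.126 0.   ]
tower [ 0.639 -0.064  0.262]
knobred [ 0.634 -0.19   0.29 ]
cup [0.378 0.487 0.05 ]
```

View pics/side_c.png

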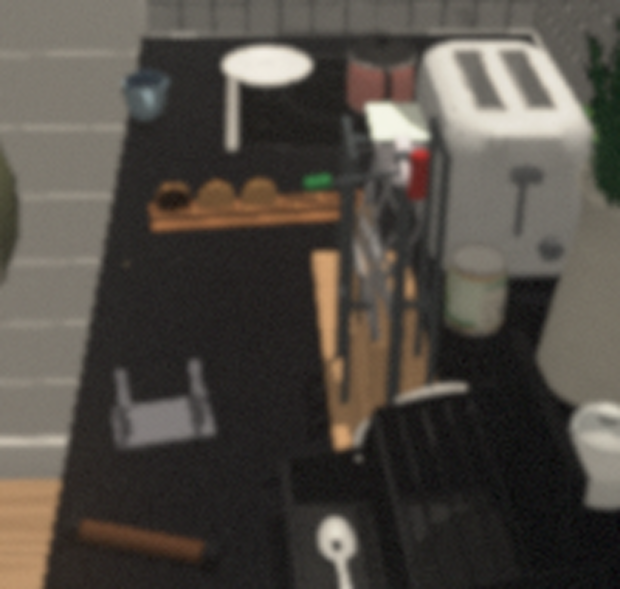

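The crop shows three biscuits in the near pockets (dark chocolate one first, then two pale), green clip at crop (317,181), the red knob (420,175), cradle and rod in the foreground. Now moving to look with the wrist camera.

```bash
python3 -m handwheel '4 4 3 0 0 0 1;8 8 6 0 0 0 1;12 12 10 0 0 0 1;15 15 14 0 0 0 1;18 18 16 0 0 0 1;21 22 18 0 0 0 1;23 25 19 0 0 0 1;23 25 19 0 0 0 1'
python3 - <<'E'
from h import *
im=grab('wrist','w1.png'); s=status.observe(); print(s['position'],s['q'])
E
python3 -m handwheel '0 4 0 0 0 0 1;0 8 0 0 0 0 1;2 12 1 0 0 0 1;4 16 1 0 0 0 1;6 20 2 0 0 0 1;8 24 3 0 0 0 1;9 28 4 0 0 0 1;9 28 4 0 0 0 1'
python3 - <<'E'
from h import *
im=grab('wrist','w2.png'); s=status.observe(); print(s['position'],s['q'])
im=grab('scene','s2.png');im=grab('side','d2.png')
a=load('w1.png')['color'];b=load('w2.png')['color']
cv2.imwrite('pics/ww.png',cv2.resize(np.vstack([a,b]),None,fx=.71,fy=.71,interpolation=cv2.INTER_AREA)[:,:,::-1])
E
```

```text
time_s: 0.82
position: [0.3719, -0.3098, 0.3977]
tool_rot: [[0.949, 0.316, 0.0], [0.316, -0.949, -0.0], [0.0, 0.0, -1.0]]
ft_force: [0.4, -1.3, -0.4]
grip_width: 0.0857
gripper_force: 0.0
[ 0.37525021 -0.30575287  0.40156167] [-53.30160003  10.97729347  62.39582111   0.15160092 106.28826073
  18.01346327]
time_s: 1.53
position: [0.4619, -0.0277, 0.4377]
tool_rot: [[0.947, 0.32, 0.001], [0.32, -0.947, 0.001], [0.002, -0.0, -1.0]]
ft_force: [0.8, -0.6, 0.5]
grip_width: 0.0854
gripper_force: 0.0
[ 0.46205456 -0.02723383  0.43789622] [-1.81187762e+01  8.91248434e+00  5.92814180e+01  7.42356757e-02
  1.11707763e+02  5.31824915e+01]
```

View pics/ww.png

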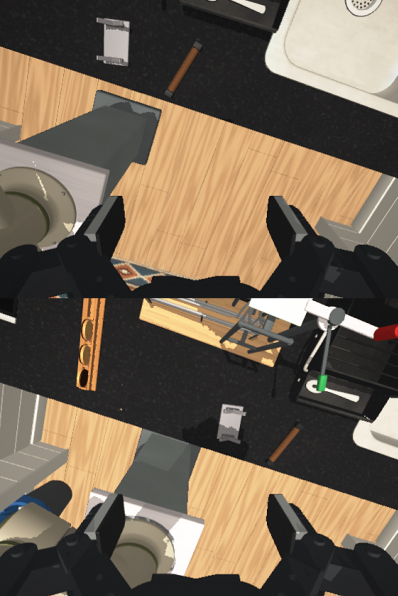

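The wrist views show the rod, cradle, rack (biscuits: dark nearest, two pale), green clip and red knob at the top right. I'll tilt the tool to look forward from two places.

```bash
python3 -m handwheel '0 3 1 0 -7 0 1;0 6 2 0 -14 0 1;0 9 3 0 -20 0 1;0 12 4 0 -25 0 1;0 15 4 0 -25 0 1;0 15 4 0 -25 0 1;0 15 4 0 -25 0 1'|head -2
python3 - <<'E'
from h import *
im=grab('wrist','w3.png')
E
python3 -m handwheel '0 -4 0 0 0 0 1;0 -8 0 0 0 0 1;0 -12 0 0 0 0 1;0 -16 0 0 0 0 1;0 -20 0 0 0 0 1;0 -20 0 0 0 0 1;0 -20 0 0 0 0 1'|head -2
python3 - <<'E'
from h import *
im=grab('wrist','w4.png'); s=status.observe(); print(s['position'],s['q'])
im=grab('scene','s4.png');im=grab('side','d4.png')
E
```

```text
time_s: 2.27
position: [0.4607, 0.1186, 0.4764]
time_s: 2.9
position: [0.4609, -0.0856, 0.4757]
[ 0.46091449 -0.0836679   0.47618071] [-32.24228503  -2.19766297  69.09973511  12.93794614  91.55528777
  42.40872897]
```

View pics/w3.png

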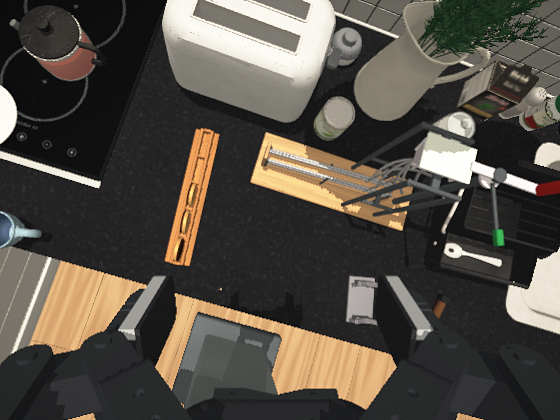

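View pics/w4.png

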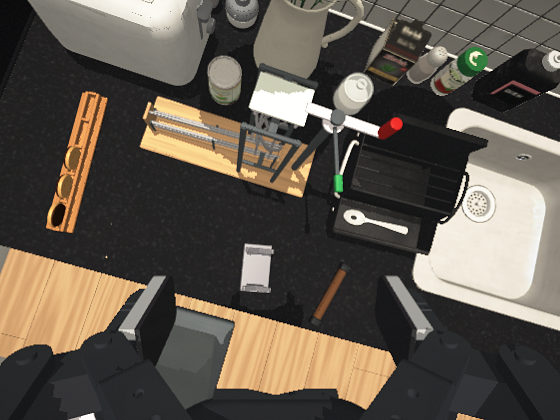

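w3 and w4 show both rack, turner, clip, knob, cradle and rod well: clip (499,238)/(339,184), pivot (500,177)/(337,121), red knob (548,187)/(396,125), base front edge (250,181)-(405,230)/(141,146)-(303,195).

```bash
cat > m.py <<'E'
from h import *
def blobs(im,lo,hi,n=1,roi=None,amin=30):
    h=cv2.cvtColor(im['color'],cv2.COLOR_RGB2HSV); m=cv2.inRange(h,lo,hi)
    if roi: 
        k=np.zeros_like(m);x0,y0,x1,y1=roi;k[y0:y1,x0:x1]=255;m&=k
    cs=sorted(cv2.findContours(m,cv2.RETR_EXTERNAL,cv2.CHAIN_APPROX_NONE)[0],key=cv2.contourArea,reverse=True)[:n]
    return [(cv2.minAreaRect(c),cv2.contourArea(c),c) for c in cs if cv2.contourArea(c)>amin]
E
python3 - <<'E'
from m import *
a=load('w3.png');b=load('w4.png')
def r(x): return np.round(x,4)
G=[blobs(i,(45,120,60),(75,255,255))[0] for i in(a,b)]
R=[blobs(i,(170,150,90),(180,255,255))  or blobs(i,(0,200,90),(5,255,255)) for i in(a,b)]
for n,x in(('G',G),('R',[q[0] for q in R])): print(n,[ (r(q[0][0]),r(q[0][1]),q[1]) for q in x], two(a,x[0][0][0],b,x[1][0][0]))
print('piv',two(a,(500,177),b,(337,121)))
for n,p,q in [('b1',(267,133),(150,97)),('b2',(250,181),(141,146)),('b3',(405,230),(303,195)),('r1',(200,129),(83,93)),('r2',(218,133),(105,97)),('r3',(166,263),(47,228)),('r4',(187,266),(71,232))]: print(n,two(a,p,b,q))
W=[blobs(i,(8,120,60),(20,255,255),6,(0,0,560,275 if k==0 else 240),200) for k,i in enumerate((a,b))]
for w in W:
    for q in w: print(r(q[0][0]),r(q[0][1]),q[1],r(cv2.boxPoints(q[0])).tolist())
d=load('d4.png');c=load('s4.png')
cv2.imwrite('pics/crop.png',np.hstack([cv2.resize(b['color'][80:250,30:130],None,fx=3.5,fy=3.5,interpolation=cv2.INTER_CUBIC),cv2.resize(b['color'][60:230,230:355],None,fx=3.5,fy=3.5,interpolation=cv2.INTER_CUBIC)])[:,:,::-1])
E
```

```text
G [(array([497.8238, 237.0615]), array([16.7491, 11.2264]), 159.5), (array([472. ,  61.5]), array([24.5831, 30.6008]), 588.0)] (array([ 0.54831806, -0.08209699,  0.46529125]), np.float64(0.1446790242776416))
R [(array([547.922 , 188.2428]), array([11.8605, 24.1011]), 237.5), (array([389.3462, 127.7692]), array([12.7581, 26.903 ]), 279.0)] (array([ 0.63964678, -0.19209223,  0.27956582]), np.float64(0.00269113686039815))
piv (array([ 0.63391513, -0.13526226,  0.27135117]), np.float64(0.002451031790545664))
b1 (array([0.66810786, 0.13748624, 0.04700389]), np.float64(0.004592129906181809))
b2 (array([ 0.59024994,  0.14011653, -0.00336348]), np.float64(0.000844976060617436))
b3 (array([ 0.5886357 , -0.16321202,  0.02003188]), np.float64(0.0018564628337655056))
r1 (array([0.64490027, 0.25196316, 0.02248819]), np.float64(0.00260626088176216))
r2 (array([0.65304649, 0.22169155, 0.00950088]), np.float64(0.0009623167296818084))
r3 (array([0.40683447, 0.2350965 , 0.00942696]), np.float64(0.0025549923043085804))
r4 (array([0.41082781, 0.20034645, 0.00089405]), np.float64(0.0019057502126492327))

[... 863 characters left out ...]
999633789, 95.44300079345703], [72.14769744873047, 235.03880310058594]]
[227.8184 147.5969] [170.1216  52.5755] 1226.0 [[138.7888946533203, 147.9792938232422], [154.09689331054688, 97.68170166015625], [316.8478088378906, 147.214599609375], [301.539794921875, 197.51210021972656]]
[191.4798 135.3639] [105.5689  27.5823] 886.5 [[137.39059448242188, 128.2404022216797], [147.7877960205078, 102.69280242919922], [245.56910705566406, 142.48739624023438], [235.1717987060547, 168.03500366210938]]
[210.3493 118.4646] [62.8578 11.2604] 393.0 [[178.7165069580078, 114.12419891357422], [182.19039916992188, 103.41310119628906], [241.98219299316406, 122.80500030517578], [238.50830078125, 133.51620483398438]]
```

View pics/crop.png

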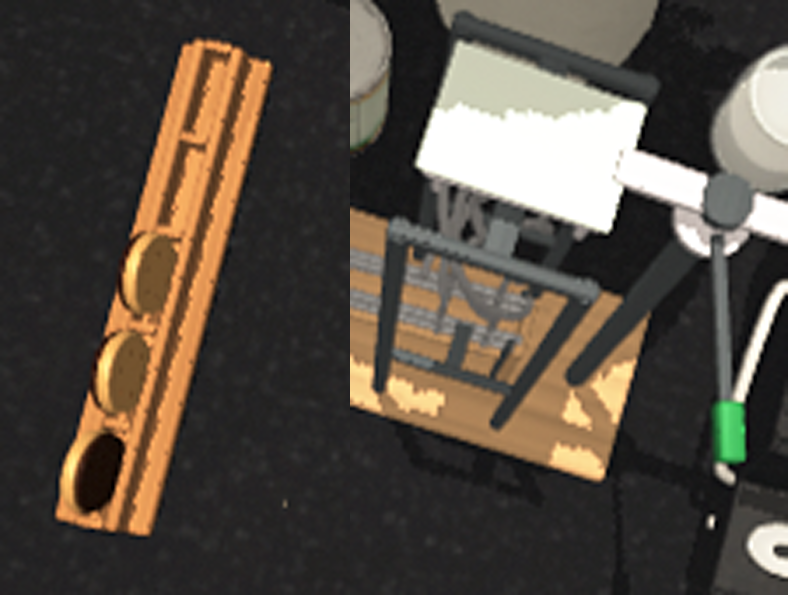

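Crop confirms: nearest biscuit shows chocolate towards the robot's right (-y), the next two show pale to -y; the shutter plate is shut over the mouth, clip at w4 (338.6,183.4).

```bash
python3 - <<'E'
from m import *
a=load('w3.png');b=load('w4.png')
np.set_printoptions(precision=4,suppress=True)
G=[blobs(i,(45,120,60),(75,255,255),1,roi)[0] for i,roi in((a,(450,200,560,260)),(b,(300,150,400,220)))]
print('clip',two(a,G[0][0][0],b,G[1][0][0]),[g[0][0] for g in G])
print('piv', two(a,(500,176),b,(338,117)))
P=[(262.3,70.9),(315.1,90),(304.3,126.3),(248.9,108)]
for z in(.262,.268,.274):
    p=np.array([onz(b,u,z)[:2] for u in P]); print('plate',z,p.mean(0),np.linalg.norm(p-np.roll(p,-1,0),axis=1),'dir',(p[0]+p[3]-p[1]-p[2])/2, 'piv',onz(b,(338,117),z)[:2])
for z in(0,.01,.02):
    for i,p in((a,[(267,133),(250,181),(405,230)]),(b,[(151,97),(141,146),(301.4,197.1),(315.7,150)])):
        q=np.array([onz(i,u,z)[:2] for u in p]); print('base',z,q.tolist(),np.linalg.norm(np.diff(q,axis=0),axis=1))
for i,p in((a,[(200,129),(218,133),(187,266),(166,263)]),(b,[(83,92),(107,98),(72,234),(46,228)])):
    for z in (.017,):
        q=np.array([onz(i,u,z)[:2] for u in p]);print('rack',z,q.tolist(),np.linalg.norm(q-np.roll(q,-1,0),axis=1),q.mean(0),(q[0]+q[1]-q[2]-q[3])/2)
for roi,lo,hi,z in(((300,250,360,335),(0,60,30),(20,255,200),.0095),):
    for q in blobs(b,lo,hi,2,roi): 
        bx=cv2.boxPoints(q[0]); 
        print('rod',q[0],[onz(b,u,z)[:2] for u in bx],onz(b,q[0][0],z))
for q in blobs(b,(0,0,110),(180,60,255),2,(225,235,285,300)): print('cradle',q[0],[onz(b,u,.006)[:2] for u in cv2.boxPoints(q[0])],onz(b,q[0][0],.006))
E
```

```text
clip (array([ 0.5679, -0.1571,  0.2611]), np.float64(0.0007554876233312379)) [(497.8238220214844, 237.06150817871094), (337.5, 183.5)]
piv (array([ 0.6365, -0.1348,  0.2722]), np.float64(0.000866619079896528))
plate 0.262 [ 0.641  -0.0708] [0.0634 0.045  0.0649 0.0462] dir [0.0003 0.0641] piv [ 0.6416 -0.137 ]
plate 0.268 [ 0.6383 -0.0706] [0.0624 0.0443 0.0639 0.0455] dir [0.0003 0.0631] piv [ 0.6389 -0.1357]
plate 0.274 [ 0.6356 -0.0705] [0.0613 0.0436 0.0628 0.0448] dir [0.0003 0.0621] piv [ 0.6362 -0.1345]
base 0 [[0.6864651864923306, 0.13696529048076864], [0.5891928869766958, 0.14014173262685609], [0.5914991930307426, -0.17309635174425025]] [0.0973 0.3132]
base 0 [[0.6817960376448093, 0.15123662824329834], [0.5900504012485445, 0.13908923589184158], [0.5887152019328116, -0.16477748375452947], [0.6839464544690769, -0.16638105302704412]] [0.0925 0.3039 0.0952]
base 0.01 [[0.6830753322961504, 0.13708599992973394], [0.5873279100686013, 0.14021264696961327], [0.5895980615983004, -0.1681149989416293]] [0.0958 0.3083]
base 0.01 [[0.678485065072279, 0.14792218084959566], [0.5881792486086
[... 770 characters left out ...]
207, 0.25513329769263915], [0.6497754932017771, 0.21457069757680977], [0.4105951066641864, 0.19112773762077098], [0.4084336817177666, 0.2329331907113484]] [0.0407 0.2403 0.0419 0.2394] [0.5289 0.2234] [0.2388 0.0228]
rod ((329.1415100097656, 293.74530029296875), (9.712858200073242, 55.169036865234375), 29.05460548400879) [array([ 0.3869, -0.2397]), array([ 0.4829, -0.2647]), array([ 0.479 , -0.2825]), array([ 0.3829, -0.2571])] [ 0.4324 -0.2609  0.0095]
cradle ((256.8770751953125, 267.85247802734375), (30.148401260375977, 47.35019302368164), 5.19442892074585) [array([ 0.3954, -0.1034]), array([ 0.4769, -0.0866]), array([ 0.4875, -0.14  ]), array([ 0.405 , -0.1562])] [ 0.4409 -0.1215  0.006 ]
```

Turner yaw ≈ 0, mouth (0.638,-0.0705), pivot (0.638,-0.1355), clip direction 73 mm out → lever angle 1.27 rad. Now level the tool, yaw it to close along x, and go over the knob.

```bash
python3 -m handwheel '3 -2 0 0 7 0 1;6 -4 0 0 14 0 1;9 -6 0 0 21 0 1;11 -8 -1 0 25 0 1;12 -10 -2 0 25 0 1;12 -10.5 -2 0 25 0 1;12 -10.5 -2 0 25 0 1'|head -3
python3 -m handwheel '1 0 0 0 0 7 .8;2 0 0 0 0 14 .6;3 0 -2 0 0 21 .5;4 0 -4 0 0 28 .5;5 0 -6 0 0 35 .5;5.5 0 -8 0 0 42 .5;5.7 0 -10 0 0 49 .5;5.7 0 -10 0 0 49 .5'|head -3
python3 -m handwheel '0 0 0 0 0 7 .5;0 0 0 0 0 14 .5;0 0 0 0 0 21 .5;0 0 0 0 0 22 .5;0 0 0 0 0 22 .5'
python3 - <<'E'
from h import *
im=grab('wrist','w5.png'); grab('scene','s5.png');s=status.observe(); print(s['q'])
d=grab('side','d5.png'); a=load('w3.png');b=load('w4.png');print('vase',two(a,(395,85),b,(290,50)))
cv2.imwrite('pics/c5.png',np.hstack([im['color'],cv2.resize(d['color'][150:330,200:440],(560,420))])[:,:,::-1][:, ::1][::1])
i=cv2.imread('pics/c5.png'); cv2.imwrite('pics/c5.png',cv2.resize(i,(800,300)))
E
```

```text
time_s: 3.63
position: [0.5822, -0.1864, 0.455]
tool_rot: [[0.948, 0.317, -0.003], [0.317, -0.948, 0.001], [-0.002, -0.002, -1.0]]
time_s: 4.3
position: [0.6373, -0.1841, 0.3551]
tool_rot: [[0.378, 0.926, -0.003], [0.926, -0.378, 0.002], [0.001, -0.004, -1.0]]
time_s: 4.72
position: [0.6378, -0.1855, 0.3594]
tool_rot: [[0.014, 1.0, 0.003], [1.0, -0.014, -0.001], [-0.001, 0.003, -1.0]]
ft_force: [-0.0, -0.4, -0.4]
grip_width: 0.0428
gripper_force: 0.0
[-2.64352134e+01  3.26018013e+01  3.58306942e+01  1.52286603e-03
  1.11455429e+02 -2.56322030e+01]
vase (array([ 0.83773477, -0.06370546,  0.04075468]), np.float64(0.006728574208531102))
```

View pics/c5.png

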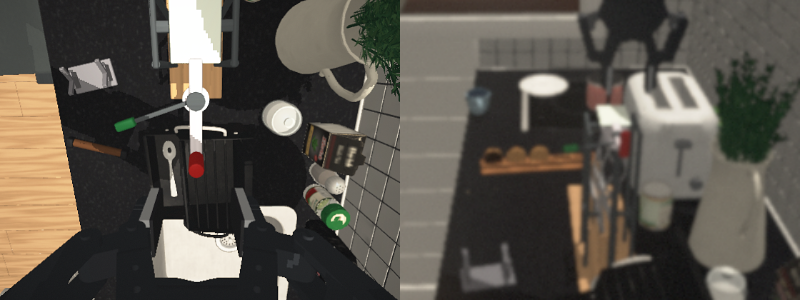

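The wrist view has the red knob at full-res (275,236), centred between the finger pads (207 and 340), pivot at (273,141), clip left. Compute the position.

```bash
python3 - <<'E'
from m import *
np.set_printoptions(precision=4,suppress=True)
a=load('w5.png')
q=[x for x in blobs(a,(165,120,50),(180,255,255),3,(230,190,320,260))+blobs(a,(0,150,50),(6,255,255),3,(230,190,320,260))]
for x in q: print(x[0],x[1],cv2.boundingRect(x[2]))
for n,u,z in[('knobtop',(275,239),.302),('knobbase',(275,214),.27),('piv',(273.5,141),.275),('clip',(174,175),.261)]: print(n,onz(a,u,z))
print(proj(a,[[.638,-.19,.302],[.638,-.19,.27],[.638,-.1355,.272],[.638,-.0705,.268]]))
P=blobs(a,(0,0,225),(180,40,255),1,(220,0,320,120))[0];print(P[0])
E
```

```text
((274.5, 230.5), (35.0, 21.0), 90.0) 635.5 (264, 213, 22, 36)
knobtop [ 0.6376 -0.1901  0.302 ]
knobbase [ 0.6378 -0.1848  0.27  ]
piv [ 0.6375 -0.1335  0.275 ]
clip [ 0.5672 -0.158   0.261 ]
[[275.5892 238.8954]
 [275.4383 220.9054]
 [274.3182 143.4874]
 [272.7586  34.1469]]
((272.4814758300781, 59.00068664550781), (120.62100982666016, 69.35985565185547), 87.87889862060547)
```

```bash
python3 -m handwheel '0 -.4 -2 0 0 0 .5;0 -.4 -4 0 0 0 .45;0 -.4 -6 0 0 0 .45;0 -.4 -7.9 0 0 0 .45;0 -.4 -7.9 0 0 0 .4;0 -.4 -7.9 0 0 0 0;0 -.4 -7.9 0 0 0 0;0 -.4 -7.9 0 0 0 0' 20
python3 -m handwheel '0 0 0 0 0 0 0;0 0 0 0 0 0 0;0 0 0 0 0 0 0;0 0 0 0 0 0 0'
```

```text
time_s: 5.53
position: [0.638, -0.1906, 0.2792]
tool_rot: [[0.011, 1.0, 0.001], [1.0, -0.011, -0.001], [-0.001, 0.001, -1.0]]
ft_force: [-3.9, 0.1, 0.9]
grip_width: 0.013
gripper_force: 21.4
time_s: 5.87
position: [0.6381, -0.1906, 0.2791]
tool_rot: [[0.01, 1.0, 0.001], [1.0, -0.01, -0.001], [-0.001, 0.001, -1.0]]
ft_force: [-5.2, -0.4, 5.1]
grip_width: 0.0131
gripper_force: 21.9
```

Gripped on the 14 mm knob. Swing.

```bash
python3 -m handwheel '-.67 .04 0 0 0 -7 0;-1.33 .16 0 0 0 -14 0;-1.97 .37 0 0 0 -21 0;-2.58 .64 0 0 0 -28 0;-3.15 1 0 0 0 -35 0;-3.68 1.41 0 0 0 -42 0;-4.15 1.89 0 0 0 -49 0;-4.56 2.42 0 0 0 -56 0'
python3 -m handwheel '-.34 .58 0 0 0 -7 0;-.61 1.2 0 0 0 -14 0;-.73 1.58 0 0 0 -18 0;-.73 1.58 0 0 0 -18 0;-.73 1.58 0 0 0 -18 0;-.73 1.58 0 0 0 -18 0'
```

```text
time_s: 6.53
position: [0.5923, -0.1669, 0.2791]
tool_rot: [[0.838, 0.545, 0.002], [0.545, -0.838, -0.002], [0.0, 0.003, -1.0]]
ft_force: [-4.3, -2.0, 5.3]
grip_width: 0.0134
gripper_force: 21.9
time_s: 7.03
position: [0.5845, -0.1508, 0.2791]
tool_rot: [[0.964, 0.266, -0.0], [0.266, -0.964, -0.001], [-0.001, 0.001, -1.0]]
ft_force: [-10.0, -0.8, 7.9]
grip_width: 0.013
gripper_force: 22.1
```

```bash
python3 -m handwheel '0 0 0 0 0 0 .4;0 0 0 0 0 0 .4;0 0 0 0 0 0 .4;0 0 3 0 0 0 .4;0 0 7 0 0 0 .4;0 0 11 0 0 0 .4;0 0 12 0 0 0 .4;0 0 12 0 0 0 .4'
python3 - <<'E'
from m import *
np.set_printoptions(precision=4,suppress=True)
b=grab('wrist','w6.png')
q=blobs(b,(165,120,50),(180,255,255),2)+blobs(b,(0,200,50),(6,255,255),2); print([(x[0],x[1]) for x in q])
for x in q: print(onz(b,x[0][0],.295))
g=blobs(b,(45,120,60),(75,255,255),3); print([(x[0][0],x[1],onz(b,x[0][0],.261)) for x in g])
print(proj(b,[[.638,-.135,.272],[.638,-.0705,.262]]))
E
```

```text
time_s: 7.7
position: [0.5859, -0.1506, 0.4012]
tool_rot: [[0.964, 0.266, 0.007], [0.267, -0.964, -0.003], [0.006, 0.005, -1.0]]
ft_force: [-0.9, 0.5, -0.3]
grip_width: 0.0342
gripper_force: 0.0
[(((274.5, 206.5), (27.0, 17.0), 90.0), 387.5)]
[ 0.5868 -0.1498  0.295 ]
[((277.0, 223.0), 68.0, array([ 0.5626, -0.1588,  0.261 ]))]
[[273.5218 130.7924]
 [193.1817 106.9423]]
```

View pics/w6.png

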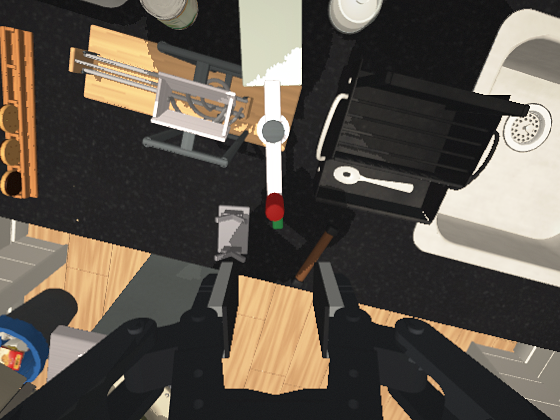

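The lever covers the clip (knob (275,207), clip right under it) and the mouth rim is centred at about (194,107), matching the predicted (193,107). Next: look at the rack.

```bash
python3 -m handwheel '-1 4 0 0 0 -5 .4;-2 8 0 0 0 -10.4 .4;-3 12 0 0 0 -10.4 .4;-5 16 0 0 0 -10.4 .4;-7 20 0 0 0 -10.4 .4;-9 24 -2 0 0 -10.4 .4;-11 28 -4 0 0 -10.4 .4;-13 32 -6 0 0 -10.4 .4' >/dev/null
python3 -m handwheel '0 4 -3 0 0 0 .4;0 4.5 -6 0 0 0 .4;0 4.5 -6 0 0 0 .4;0 4.5 -6 0 0 0 .4'
python3 - <<'E'
from m import *
np.set_printoptions(precision=4,suppress=True)
b=grab('wrist','w7.png')
u=np.array([.996,.090,0]);c=np.array([.529,.2235,.046])
print(proj(b,[c-u*.096,c-u*.048,c]))
E
```

```text
time_s: 8.75
position: [0.4655, 0.1921, 0.2869]
tool_rot: [[0.996, 0.089, -0.005], [0.089, -0.996, -0.001], [-0.006, 0.001, -1.0]]
ft_force: [-0.2, -0.2, 0.3]
grip_width: 0.0343
gripper_force: 0.0
[[253.1319 194.2105]
 [252.2091 152.0986]
 [251.2124 106.4795]]
```

View pics/w7.png

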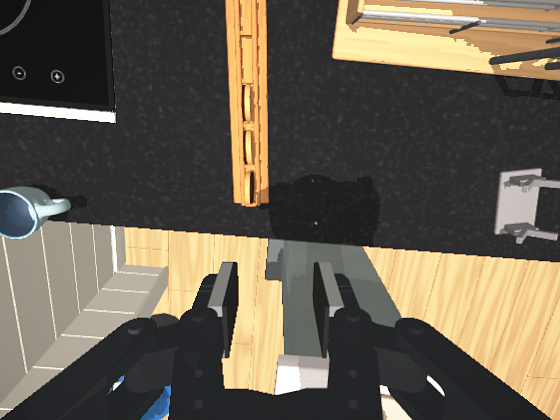

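B1–B3 are at about (249,186), (249,147), (248,103), in the rack with edges at columns ~234 and ~268. Measure numerically by row scans.

```bash
python3 - <<'E'
from m import *
np.set_printoptions(precision=4,suppress=True)
b=load('w7.png'); h=cv2.cvtColor(b['color'],cv2.COLOR_RGB2HSV)
for r in(55,130,166,170,186,200): print(r,' '.join('%d/%d'%(h[r,c,0],h[r,c,2]) for c in range(228,272)))
w=cv2.inRange(h,(8,100,90),(28,255,255)); 
for r in range(10,205,24):
    c=np.where(w[r,200:300])[0]+200; L,R=onz(b,(c.min(),r),.017),onz(b,(c.max()+1,r),.017); print(r,c.min(),c.max(),L[:2],R[:2],R[1]-L[1],(L+R)[:2]/2)
print([np.where(w[:,c])[0].max() for c in(236,240,262)], onz(b,(238,203),.017),onz(b,(262,207),.017))
E
```

```text
55 16/255 18/254 18/253 19/253 18/253 19/254 19/254 15/240 16/248 18/253 17/253 16/253 13/214 13/130 13/221 20/255 20/255 22/255 22/254 21/254 20/254 19/254 20/254 18/254 13/234 17/251 18/253 17/254 14/241 13/155 13/214 20/255 19/254 18/253 18/252 18/252 19/254 18/255 13/237 23/49 105/48 0/49 0/50 0/51
130 0/48 105/45 11/121 15/253 19/255 18/253 18/253 19/253 20/254 19/254 13/230 17/252 18/253 17/254 15/246 13/136 13/153 13/144 13/199 15/221 16/194 16/188 15/186 14/228 16/255 16/252 16/248 18/253 17/253 17/252 14/232 13/147 13/217 19/255 18/252 16/250 16/249 16/250 16/252 13/219 103/44 105/46 30/48 60/53
166 150/49 120/50 105/48 105/48 12/148 17/255 20/255 19/254 19/254 19/254 20/254 19/254 17/251 18/253 17/252 16/245 14/234 18/255 18/254 18/254 19/255 20/254 20/255 20/255 21/255 20/255 16/249 16/251 18/253 17/252 15/248 13/201 13/211 19/255 18/253 17/252 17/251 17/252 16/255 13/149 12/83 114/54 0/49 0/48
170 165/53 0/53 90/51 107/49 11/145 18/255 20/255 19/254 19/254 20/254 20/254 19/253 16/249 18/253 18/252 16/250 13/218 13/207 22/255 17/255 16/254 16/255 12/194 13/198 13/181 13/21
[... 838 characters left out ...]
2136] -0.04343835964268161 [0.6011 0.2353]
58 227 266 [0.5758 0.2549] [0.5796 0.2116] -0.04322940813120285 [0.5777 0.2333]
82 228 266 [0.5513 0.2527] [0.5552 0.2096] -0.04301335462268993 [0.5533 0.2312]
106 229 267 [0.5259 0.2503] [0.5298 0.2064] -0.04391569365734818 [0.5279 0.2284]
130 230 267 [0.4994 0.2479] [0.5033 0.2042] -0.043708150907842996 [0.5014 0.2261]
154 231 267 [0.4717 0.2454] [0.4756 0.2019] -0.04349306213195894 [0.4737 0.2237]
178 232 268 [0.4428 0.2428] [0.4468 0.1983] -0.04447176655487631 [0.4448 0.2206]
202 234 268 [0.4127 0.2388] [0.4165 0.1958] -0.04303788617536558 [0.4146 0.2173]
[np.int64(388), np.int64(388), np.int64(392)] [0.4118 0.2339 0.017 ] [0.4093 0.2039 0.017 ]
```

Rack is 44 mm wide as it must be; axis at 5.4°, B1 (0.436,0.219), B2 (0.484,0.224), B3 (0.532,0.2285). Grasp B1 (chocolate to -y, yaw 5°).

```bash
python3 -m handwheel '-2.9 2.7 -4 0 0 .3 .35;-2.9 2.7 -8 0 0 .3 .35;-2.9 2.7 -12 0 0 .3 .35;-2.9 2.7 -16 0 0 .3 .35;-2.9 2.7 -20 0 0 .3 .35;-2.9 2.7 -23 0 0 .3 .35;-2.9 2.7 -23 0 0 .3 .35' |head -3
python3 -m handwheel '0 0 -2 0 0 0 .35;0 0 -3.2 0 0 0 .35;0 0 -3.2 0 0 0 .35;0 0 -3.2 0 0 0 0;0 0 -3.2 0 0 0 0;0 0 -3.2 0 0 0 0;0 0 -3.2 0 0 0 0;0 0 -3.2 0 0 0 0' 35
```

```text
time_s: 9.38
position: [0.4362, 0.2173, 0.055]
tool_rot: [[0.996, 0.091, -0.008], [0.091, -0.996, -0.002], [-0.008, 0.001, -1.0]]
time_s: 10.05
position: [0.4391, 0.2192, 0.0289]
tool_rot: [[0.996, 0.093, 0.004], [0.093, -0.996, 0.001], [0.005, -0.0, -1.0]]
ft_force: [0.7, 0.4, 8.1]
grip_width: 0.0081
gripper_force: 38.4
```

```bash
python3 -m handwheel '0 0 2 0 0 0 0;0 0 5 0 0 0 0;0 0 9 0 0 0 0;0 0 13 0 0 0 0;0 0 17 0 0 0 0;2 -2 21 0 0 0 0;4 -4 24 0 0 7 0;6 -6 27 0 0 14 0'
python3 -m handwheel '2 -3 2 0 0 7 0;4 -6 4 0 0 14 0;6 -9 4.5 0 0 21 0;8 -12 4.5 0 0 28 0;10 -15 4.5 0 0 35 0;12 -18 4.5 0 0 42 0;14 -21 4.5 0 0 49 0;14 -23 4.5 0 0 56 0'
python3 -m handwheel '0 0 0 0 0 7 0;0 0 0 0 0 14 0;0 0 0 0 0 14.3 0;0 0 0 0 0 14.3 0'
python3 - <<'E'
from h import *
grab('wrist','w8.png');grab('side','d8.png')
E
```

```text
time_s: 10.72
position: [0.4942, 0.1614, 0.2957]
tool_rot: [[0.941, 0.337, 0.003], [0.337, -0.941, 0.0], [0.002, 0.001, -1.0]]
ft_force: [0.6, 0.1, -0.3]
grip_width: 0.008
gripper_force: 37.3
time_s: 11.38
position: [0.636, -0.071, 0.3365]
tool_rot: [[0.249, 0.969, -0.001], [0.969, -0.249, -0.0], [-0.0, -0.001, -1.0]]
ft_force: [0.2, 0.4, -0.4]
grip_width: 0.0079
gripper_force: 37.3
time_s: 11.72
position: [0.6341, -0.0679, 0.3381]
tool_rot: [[0.01, 1.0, 0.001], [1.0, -0.01, -0.0], [-0.0, 0.001, -1.0]]
ft_force: [-0.0, 0.3, 0.3]
grip_width: 0.0081
gripper_force: 37.3
```

```bash
python3 - <<'E'
from h import *
a=load('w8.png')['color'];d=load('d8.png')['color']
cv2.imwrite('pics/c8.png',np.hstack([cv2.resize(a[150:360,180:390],(400,400)),cv2.resize(d[180:300,270:390],(400,400))])[:,:,::-1])
im=load('w8.png');s=status.observe();print(s['position'],proj(im,[[.638,-.0705,.262],[.634,-.068,.338]]))
E
```

```text
[ 0.63421107 -0.06764027  0.33785723] [[281.22565402 225.26448235]
 [275.14920802 279.54656531]]
```

View pics/c8.png

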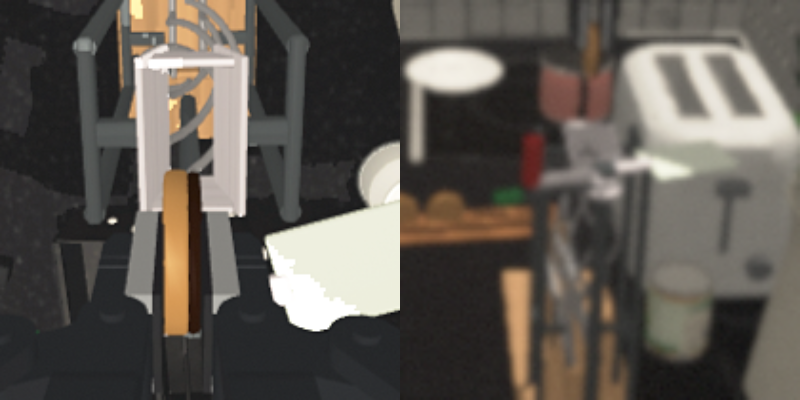

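Biscuit is held upright with the chocolate on the right (+x), mouth centre at column 281 as computed. Lower and release.

```bash
python3 -m handwheel '.4 -.3 -2 0 0 0 0;.4 -.3 -4 0 0 0 0;.4 -.3 -5.5 0 0 0 0;.4 -.3 -6.5 0 0 0 0;.4 -.3 -6.5 0 0 0 0;.4 -.3 -6.5 0 0 0 0'
python3 -m handwheel '0 0 0 0 0 0 .25;0 0 0 0 0 0 .3;0 0 0 0 0 0 .3;0 0 3 0 0 0 .35;0 0 7 0 0 0 .35;0 0 9 0 0 0 .35;0 0 9 0 0 0 .35;0 0 9 0 0 0 .35'
python3 - <<'E'
from h import *
a=grab('wrist','w9.png')['color'];grab('side','d9.png')
cv2.imwrite('pics/c9.png',a[:,:,::-1])
E
```

```text
time_s: 12.32
position: [0.6384, -0.0707, 0.2726]
tool_rot: [[0.007, 1.0, -0.0], [1.0, -0.007, 0.0], [0.0, -0.0, -1.0]]
ft_force: [-0.6, -0.5, -0.1]
grip_width: 0.008
gripper_force: 37.3
time_s: 12.98
position: [0.6386, -0.071, 0.3637]
tool_rot: [[0.006, 1.0, 0.003], [1.0, -0.006, -0.001], [-0.001, 0.003, -1.0]]
ft_force: [0.7, 0.6, -0.5]
grip_width: 0.0297
gripper_force: 0.0
```

View pics/c9.png

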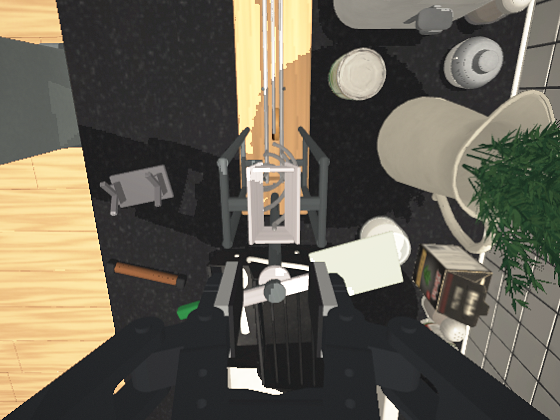

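The mouth is empty so the biscuit went down; a dark patch at (277,125) is near the gallery start. Also see the rod (147,273) and cradle (140,185). Next B2, with yaw 185°.

```bash
python3 -m handwheel '-1.1 2.1 0 0 0 7 .35;-2.2 4.2 0 0 0 14 .35;-3.3 6.3 0 0 0 21 .35;-4.4 8.4 0 0 0 28 .35;-5.5 10.5 0 0 0 35 .35;-6.6 12.6 0 0 0 42 .35;-7.7 14.7 0 0 0 49 .35;-8.8 16.8 0 0 0 56 .35' >/dev/null
python3 -m handwheel '-1.1 2.1 0 0 0 7 .35;-2.2 4.2 0 0 0 14 .35;-3.3 6.3 0 0 0 21 .35;-4.4 8.4 0 0 0 28 .35;-5.5 10.5 -3 0 0 35 .35;-6.6 12.7 -6 0 0 39.8 .35;-6.6 12.7 -9 0 0 39.8 .35;-6.6 12.7 -9 0 0 39.8 .35' |head -3
python3 -m handwheel '0 0 0 0 0 0 .35;0 0 0 0 0 0 .35'|head -3
python3 - <<'E'
from h import *
grab('side','d10.png')
grab('wrist','w10.png')
E
```

```text
time_s: 14.42
position: [0.4813, 0.2244, 0.2662]
tool_rot: [[-0.995, -0.097, -0.012], [-0.097, 0.995, -0.003], [0.012, -0.001, -1.0]]
time_s: 14.58
position: [0.4852, 0.2237, 0.2737]
tool_rot: [[-0.996, -0.094, 0.002], [-0.094, 0.996, 0.0], [-0.002, 0.0, -1.0]]
```

```bash
python3 -m handwheel '-.1 0 -4 0 0 0 .35;-.1 0 -8 0 0 0 .35;-.1 0 -12 0 0 0 .35;-.1 0 -16 0 0 0 .35;-.1 0 -20 0 0 0 .35;-.1 0 -22 0 0 0 .35;-.1 0 -22 0 0 0 .35' |head -3
python3 -m handwheel '0 0 -2 0 0 0 .35;0 0 -3.1 0 0 0 .35;0 0 -3.1 0 0 0 .35;0 0 -3.1 0 0 0 0;0 0 -3.1 0 0 0 0;0 0 -3.1 0 0 0 0;0 0 -3.1 0 0 0 0;0 0 -3.1 0 0 0 0' 35
```

```text
time_s: 15.27
position: [0.4825, 0.2232, 0.0493]
tool_rot: [[-0.996, -0.094, -0.006], [-0.094, 0.996, -0.001], [0.006, -0.001, -1.0]]
time_s: 15.93
position: [0.4848, 0.2242, 0.0231]
tool_rot: [[-0.995, -0.095, 0.004], [-0.095, 0.995, 0.001], [-0.004, 0.0, -1.0]]
ft_force: [0.2, -0.4, 8.3]
grip_width: 0.0082
gripper_force: 38.7
```

```bash
python3 -m handwheel '0 0 2 0 0 0 0;0 0 5 0 0 0 0;0 0 9 0 0 0 0;0 0 13 0 0 0 0;0 0 17 0 0 0 0;1 -2 21 0 0 -7 0;2 -4 25 0 0 -14 0;3 -6 28 0 0 -21 0' >/dev/null
python3 -m handwheel '1.5 -3 2 0 0 -7 0;3 -6 3.7 0 0 -14 0;4.5 -9 3.7 0 0 -21 0;6 -12 3.7 0 0 -28 0;7.5 -15 3.7 0 0 -35 0;9 -18 3.7 0 0 -42 0;10.5 -21 3.7 0 0 -49 0;12 -23 3.7 0 0 -56 0' |head -3
python3 -m handwheel '.3 -.5 0 0 0 -7 0;.3 -.5 0 0 0 -14 0;.3 -.5 0 0 0 -18.4 0;.3 -.5 0 0 0 -18.4 0;.3 -.5 0 0 0 -18.4 0' |head -5
python3 - <<'E'
from h import *
a=grab('wrist','w11.png');h=cv2.cvtColor(a['color'],cv2.COLOR_RGB2HSV)
for r in (255,270,285): print(r,' '.join('%d/%d'%(h[r,c,0],h[r,c,2]) for c in range(255,300,2)))
E
```

```text
time_s: 17.27
position: [0.6325, -0.0666, 0.3358]
tool_rot: [[-0.309, 0.951, 0.001], [0.951, 0.309, -0.001], [-0.001, 0.0, -1.0]]
time_s: 17.68
position: [0.6352, -0.0688, 0.3357]
tool_rot: [[-0.003, 1.0, 0.001], [1.0, 0.003, -0.0], [-0.0, 0.001, -1.0]]
ft_force: [-0.5, 1.1, 0.4]
grip_width: 0.0085
255 8/183 9/184 12/186 11/186 9/188 16/173 16/199 16/198 16/197 15/195 16/193 16/191 10/43 11/46 11/46 11/37 10/197 12/188 10/188 9/188 11/189 12/188 12/191
270 25/135 20/135 20/136 20/129 115/32 16/195 16/220 16/218 16/214 16/214 16/213 16/207 11/61 11/50 11/50 11/46 170/33 20/93 25/135 20/135 20/135 25/134 20/136
285 20/135 25/135 25/137 90/52 100/35 15/129 17/236 17/236 17/234 17/231 17/228 16/222 13/89 10/55 10/50 11/48 60/36 0/36 25/140 25/134 24/135 21/135 24/134
```

Chocolate is again on +x. Lower and release.

```bash
python3 -m handwheel '.3 -.2 -2 0 0 0 0;.3 -.2 -4 0 0 0 0;.3 -.2 -5.7 0 0 0 0;.3 -.2 -6.7 0 0 0 0;.3 -.2 -6.7 0 0 0 0;.3 -.2 -6.7 0 0 0 0'
python3 -m handwheel '0 0 0 0 0 0 .25;0 0 0 0 0 0 .3;0 0 0 0 0 0 .3;0 0 3 0 0 0 .35;0 0 7 0 0 0 .35;0 0 9.5 0 0 0 .35;-1 2 9.5 0 0 7 .35;-2 4 9.5 0 0 14 .35'|head -2
python3 -m handwheel '-1.1 2.1 0 0 0 7 .35;-2.2 4.2 0 0 0 14 .35;-3.3 6.3 0 0 0 21 .35;-4.4 8.4 0 0 0 28 .35;-5.5 10.5 0 0 0 35 .35;-6.3 12.6 0 0 0 42 .35;-7 14.7 0 0 0 49 .35;-7.8 16.8 0 0 0 56 .35' >/dev/null
python3 -m handwheel '-.3 2.1 -2 0 0 7 .35;-.6 4.2 -4 0 0 14 .35;-.8 6.3 -6 0 0 21 .35;-.8 8.4 -8 0 0 25.6 .35;-.8 9.2 -10 0 0 25.6 .35;-.8 9.2 -10 0 0 25.6 .35;-.8 9.2 -10 0 0 25.6 .35' |head -4
python3 - <<'E'
from h import *
grab('wrist','w12.png');d=grab('side','d12.png')['color'];c=grab('scene','s12.png')['color']
cv2.imwrite('pics/c12.png',np.hstack([cv2.resize(d[180:330,270:390],(440,550)),cv2.resize(c[150:250,260:360],(360,550))])[:,:,::-1])
E
```

```text
time_s: 18.23
position: [0.6383, -0.0707, 0.2684]
tool_rot: [[-0.002, 1.0, -0.0], [1.0, 0.002, -0.0], [-0.0, -0.0, -1.0]]
ft_force: [0.6, 1.0, 0.7]
grip_width: 0.0085
gripper_force: 37.6
time_s: 18.9
position: [0.6187, -0.0313, 0.3648]
time_s: 20.15
position: [0.5323, 0.2291, 0.2632]
tool_rot: [[-0.995, -0.099, -0.001], [-0.099, 0.995, -0.0], [0.001, -0.0, -1.0]]
ft_force: [0.8, -1.2, 1.3]
```

View pics/c12.png

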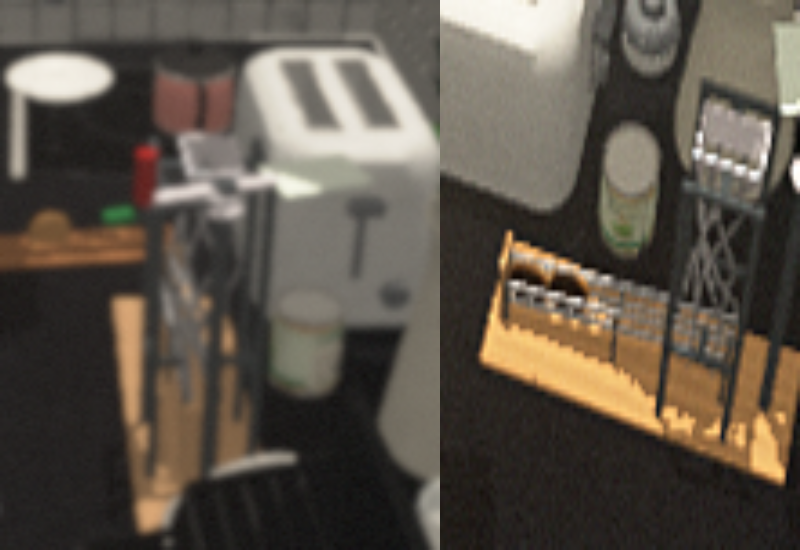

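Both biscuits stand at the gallery's far end with dark faces to the front. Now B3.

```bash
python3 -m handwheel '0 0 -4 0 0 -.3 .35;0 0 -8 0 0 -.3 .35;0 0 -12 0 0 -.3 .35;0 0 -16 0 0 -.3 .35;0 0 -20 0 0 -.3 .35;0 0 -21 0 0 -.3 .35;0 0 -21 0 0 -.3 .35' |head -3
python3 -m handwheel '0 0 -2 0 0 0 .35;0 0 -3.0 0 0 0 .35;0 0 -3.0 0 0 0 .35;0 0 -3.0 0 0 0 0;0 0 -3.0 0 0 0 0;0 0 -3.0 0 0 0 0;0 0 -3.0 0 0 0 0;0 0 -3.0 0 0 0 0' 35
python3 -m handwheel '0 0 2 0 0 0 0;0 0 5 0 0 0 0;0 0 9 0 0 0 0;0 0 13 0 0 0 0;0 0 17 0 0 0 0;.5 -2 21 0 0 -7 0;1 -4 25 0 0 -14 0;2 -6 28 0 0 -21 0' |grep -A9 time
```

```text
time_s: 20.88
position: [0.532, 0.2284, 0.0518]
tool_rot: [[-0.996, -0.092, -0.004], [-0.092, 0.996, -0.001], [0.004, -0.0, -1.0]]
time_s: 21.55
position: [0.5334, 0.2293, 0.0247]
tool_rot: [[-0.996, -0.093, 0.003], [-0.093, 0.996, 0.001], [-0.003, 0.0, -1.0]]
ft_force: [-0.2, 0.8, 7.2]
grip_width: 0.008
gripper_force: 38.3
time_s: 22.22
position: [0.5509, 0.1703, 0.3047]
tool_rot: [[-0.962, 0.274, 0.002], [0.274, 0.962, 0.0], [-0.002, 0.001, -1.0]]
ft_force: [1.2, -0.2, 0.3]
grip_width: 0.0082
gripper_force: 37.4
```

Yaw is 164°; go to the mouth (dx 8.7, dy −24, turn −74°).

```bash
python3 -m handwheel '1 -3 2 0 0 -7 0;2 -6 3 0 0 -14 0;3 -9 3 0 0 -21 0;4 -12 3 0 0 -28 0;5 -15 3 0 0 -35 0;6 -18 3 0 0 -42 0;7 -21 3 0 0 -49 0;8 -23.5 3 0 0 -56 0' >/dev/null
python3 -m handwheel '.5 -.5 0 0 0 -7 0;.5 -.5 0 0 0 -14 0;.5 -.5 0 0 0 -18 0;.5 -.5 0 0 0 -18 0;.5 -.5 0 0 0 -18 0' |head -6
python3 - <<'E'
from h import *
a=grab('wrist','w13.png');h=cv2.cvtColor(a['color'],cv2.COLOR_RGB2HSV)
for r in (255,270,285): print(r,' '.join('%d/%d'%(h[r,c,0],h[r,c,2]) for c in range(255,300,2)))
E
```

```text
time_s: 23.3
position: [0.6367, -0.0696, 0.3316]
tool_rot: [[-0.008, 1.0, 0.0], [1.0, 0.008, -0.0], [-0.0, 0.0, -1.0]]
ft_force: [0.4, -0.2, 0.1]
grip_width: 0.0081
gripper_force: 37.4
255 11/180 11/183 10/183 10/183 10/183 16/170 16/201 16/199 16/198 16/196 16/194 16/193 10/43 11/46 11/43 9/38 11/194 10/185 9/186 13/185 11/186 11/195 11/196
270 20/135 25/135 25/135 18/130 105/30 16/185 16/223 16/220 16/217 15/216 16/213 16/208 11/60 12/48 10/51 9/47 15/33 30/93 24/135 25/134 20/135 25/135 25/136
285 20/135 25/134 20/136 0/50 105/34 15/127 17/232 18/236 17/233 17/230 16/227 16/221 13/90 8/57 10/49 9/50 90/36 90/37 25/139 20/134 25/133 20/135 21/135
```

```bash
python3 -m handwheel '.15 -.1 -2 0 0 -.4 0;.15 -.1 -4 0 0 -.4 0;.15 -.1 -5.5 0 0 -.4 0;.15 -.1 -6.2 0 0 -.4 0;.15 -.1 -6.2 0 0 -.4 0;.15 -.1 -6.2 0 0 -.4 0' |head -2
python3 -m handwheel '0 0 0 0 0 0 .25;0 0 0 0 0 0 .3;0 0 0 0 0 0 .3;0 0 3 0 0 0 .35;0 0 7 0 0 0 .4;0 0 11 0 0 0 .45;0 -1 11 0 0 -7 .45;-1 -2 11 0 0 -14 .45'|head -2
python3 -m handwheel '-1 -1 0 0 0 -7 .45;-2 -2 0 0 0 -14 .45;-3 -3 0 0 0 -21 .45;-4 -4 0 0 0 -28 .45;-4.3 -5 0 0 0 -35 .45;-4.3 -5.9 0 0 0 -42 .45;-4.3 -5.9 0 0 0 -49 .45;-4.3 -5.9 0 0 0 -56 .45' >/dev/null
python3 -m handwheel '0 0 0 0 0 -4 .45;0 0 0 0 0 -4 .45;0 0 0 0 0 -4 .45' |head -3
python3 - <<'E'
from m import *
b=grab('wrist','w14.png')
for x in blobs(b,(165,120,50),(180,255,255),2)+blobs(b,(0,200,50),(6,255,255),2): print(x[0],x[1],onz(b,x[0][0],.295))
d=grab('side','d14.png')['color'];c=grab('scene','s14.png')['color']
cv2.imwrite('pics/c14.png',np.hstack([cv2.resize(b['color'],(533,400)),cv2.resize(c[180:240,260:300],(267,400))])[:,:,::-1])
E
```

```text
time_s: 23.85
position: [0.6385, -0.0706, 0.2699]
time_s: 24.52
position: [0.6294, -0.0907, 0.3817]
time_s: 25.43
position: [0.5853, -0.1497, 0.3795]
tool_rot: [[0.961, 0.277, 0.001], [0.277, -0.961, -0.0], [0.0, 0.0, -1.0]]
((276.5, 214.5), (19.0, 31.0), 0.0) 479.5 [ 0.58716477 -0.14964911  0.295     ]
```

View pics/c14.png

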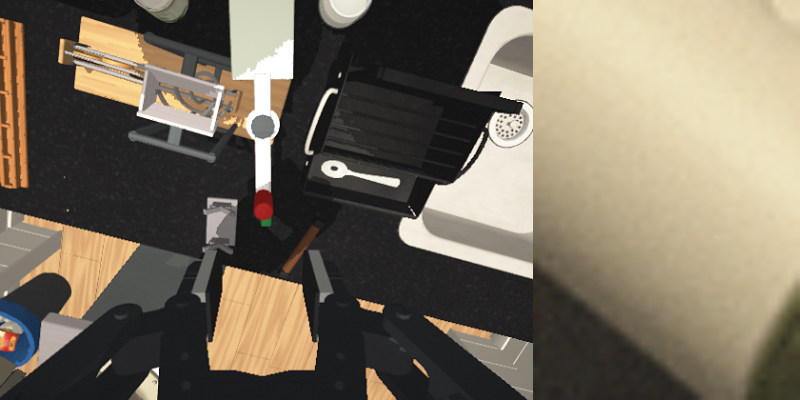

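The mouth and rack are empty, the lever still at the clip (knob (276,214)). Check the gallery numerically, from a pose that leaves the scene camera free.

```bash
python3 -m handwheel '0 4 0 0 0 0 .45;-2 8 0 0 0 0 .45;-4 12 0 0 0 0 .45;-6 16 0 0 0 0 .45;-8 20 0 0 0 0 .45;-10 24 0 0 0 0 .45;-10 27 0 0 0 0 .45;-10 27 0 0 0 0 .45' |head -2
python3 - <<'E'
from m import *
w=grab('wrist','w15.png');c=grab('scene','s15.png')
o=load('s12.png');w7=load('w7.png')
print('in wrist view',proj(w,[[.638,-.0705+y,.05] for y in(0,.09,.18)]).round())
for n,im in(('s12',o),('s15',c),('w15',w)):
  h=cv2.cvtColor(im['color'],cv2.COLOR_RGB2HSV)
  for y in np.arange(.0,.20,.01):
    z=.065-.025*y/.18
    P=proj(im,[[.638-.0045,-.0705+y,z+d] for d in(-.012,-.006,0,.006,.012)])
    print(n,round(y,2),[tuple(int(v) for v in h[int(round(q[1])),int(round(q[0]))]) if 0<=q[0]<559 and 0<=q[1]<419 else None for q in P])
E
```

```text
time_s: 26.25
position: [0.4832, 0.1256, 0.3803]
in wrist view [[458.  83.]
 [392.  62.]
 [324.  39.]]
s12 0.0 [(30, 13, 96), (14, 94, 108), (14, 94, 108), (34, 23, 89), (22, 35, 80)]
s12 0.01 [(20, 67, 103), (16, 121, 137), (16, 72, 127), (20, 43, 120), (16, 68, 94)]
s12 0.02 [(14, 61, 146), (15, 127, 157), (20, 31, 123), (20, 31, 123), (16, 88, 122)]
s12 0.03 [(16, 47, 113), (15, 128, 153), (14, 93, 142), (25, 23, 133), (15, 84, 130)]
s12 0.04 [(20, 13, 57), (21, 88, 67), (16, 71, 93), (16, 65, 94), (83, 29, 35)]
s12 0.05 [(14, 47, 120), (13, 110, 128), (14, 101, 137), (15, 49, 146), (14, 95, 139)]
s12 0.06 [(16, 40, 139), (14, 136, 137), (14, 36, 119), (15, 107, 134), (14, 61, 125)]
s12 0.07 [(16, 41, 117), (15, 132, 139), (14, 91, 140), (15, 55, 139), (15, 102, 143)]
s12 0.08 [(13, 56, 150), (15, 139, 174), (14, 49, 135), (17, 96, 128), (17, 56, 122)]
s12 0.09 [(150, 5, 56), (16, 139, 66), (17, 58, 118), (19, 20, 176), (17, 91, 106)]
s12 0.1 [(13, 75, 193), (17, 144, 254), (15, 39, 157), (16, 58, 190), (15, 28, 109)]
s12 0.11 [(16, 44, 149), (17, 77, 218), (17, 67, 156), (17, 37,
[... 3398 characters left out ...]
177, 59), (9, 181, 62)]
w15 0.12 [(15, 127, 225), (15, 127, 227), (15, 130, 124), (14, 125, 133), (15, 129, 240)]
w15 0.13 [(15, 108, 175), (13, 152, 57), (11, 172, 37), (13, 175, 35), (10, 170, 36)]
w15 0.14 [(14, 110, 185), (14, 139, 79), (9, 161, 38), (11, 175, 35), (8, 165, 34)]
w15 0.15 [(15, 129, 216), (15, 128, 174), (10, 174, 38), (11, 191, 28), (13, 177, 36)]
w15 0.16 [(9, 189, 31), (9, 189, 31), (10, 193, 33), (11, 209, 44), (13, 173, 50)]
w15 0.17 [(9, 61, 59), (12, 199, 32), (12, 189, 35), (12, 205, 36), (9, 168, 76)]
w15 0.18 [(9, 50, 66), (11, 191, 32), (14, 189, 35), (14, 189, 35), (10, 160, 59)]
w15 0.19 [(12, 225, 34), (9, 211, 29), (12, 189, 35), (9, 176, 61), (9, 176, 61)]
```

All three show chocolate to the front (y ≈ 0.09, 0.14, 0.18). Return to the knob and grip it.

```bash
python3 -m handwheel '0 -4 0 0 0 0 .45;2 -8 0 0 0 0 .45;4 -12 0 0 0 0 .45;6 -16 0 0 0 0 .45;8 -20 0 0 0 0 .45;10 -24 0 0 0 0 .45;10.1 -27.1 0 0 0 0 .45;10.1 -27.1 0 0 0 0 .45' |head -2
python3 -m handwheel '0 0 -2 0 0 0 .45;0 0 -5 0 0 0 .45;0 0 -8 0 0 0 .45;0 0 -9.9 0 0 0 .45;0 0 -9.9 0 0 0 .45;0 0 -9.9 0 0 0 0;0 0 -9.9 0 0 0 0;0 0 -9.9 0 0 0 0' 20
python3 -m handwheel '0 0 0 0 0 0 0;0 0 0 0 0 0 0;0 0 0 0 0 0 0'
```

```text
time_s: 27.02
position: [0.5869, -0.1588, 0.3763]
time_s: 27.68
position: [0.5867, -0.1515, 0.2819]
tool_rot: [[0.962, 0.274, 0.003], [0.274, -0.962, -0.002], [0.002, 0.002, -1.0]]
ft_force: [-0.7, -0.8, 1.1]
grip_width: 0.013
gripper_force: 21.2
time_s: 27.93
position: [0.5866, -0.1513, 0.2818]
tool_rot: [[0.962, 0.274, 0.003], [0.274, -0.962, -0.002], [0.002, 0.003, -1.0]]
ft_force: [-2.0, -2.3, 5.9]
grip_width: 0.0129
gripper_force: 21.7
```

```bash
python3 -m handwheel '.24 -.63 0 0 0 7 0;.55 -1.23 0 0 0 14 0;.93 -1.78 0 0 0 21 0;1.37 -2.28 0 0 0 28 0;1.87 -2.73 0 0 0 35 0;2.43 -3.11 0 0 0 42 0;3.02 -3.42 0 0 0 49 0;3.65 -3.65 0 0 0 56 0'
python3 -m handwheel '.65 -.16 0 0 0 7 0;1.32 -.23 0 0 0 14 0;1.7 -.24 0 0 0 18 0;1.7 -.24 0 0 0 18 0;1.7 -.24 0 0 0 18 0;1.7 -.24 0 0 0 18 0'
```

```text
time_s: 28.6
position: [0.6234, -0.1867, 0.2818]
tool_rot: [[0.304, 0.953, 0.003], [0.953, -0.304, 0.0], [0.001, 0.002, -1.0]]
ft_force: [-0.7, 3.6, 5.8]
grip_width: 0.0128
gripper_force: 21.6
time_s: 29.1
position: [0.6383, -0.1885, 0.2817]
tool_rot: [[0.001, 1.0, -0.003], [1.0, -0.001, 0.001], [0.001, -0.003, -1.0]]
ft_force: [-11.8, 4.0, 7.1]
grip_width: 0.013
gripper_force: 22.0
```

Force shows it is pressed on the stop at x = 0.638. Release, rise and check.

```bash
python3 -m handwheel '0 0 0 0 0 0 .4;0 0 0 0 0 0 .4;0 0 0 0 0 0 .4;0 0 3 0 0 0 .4;0 0 7 0 0 0 .4;0 0 8 0 0 0 .4;0 0 8 0 0 0 .4;0 0 8 0 0 0 .4'|head -2
python3 - <<'E'
from m import *
np.set_printoptions(precision=4,suppress=True)
b=grab('wrist','w16.png')
for x in blobs(b,(165,120,50),(180,255,255),2)+blobs(b,(0,200,50),(6,255,255),2):
    r=cv2.boundingRect(x[2]);print(r, onz(b,(r[0]+r[2]/2,r[1]+r[3]-r[2]/2),.302))
P=blobs(b,(0,0,190),(180,60,255),1,(220,0,320,130))[0]; print('plate',P[0])
for x in blobs(b,(4,110,40),(16,255,190),3,(0,150,230,330)): print('rod',x[0],x[1],onz(b,x[0][0],.0095),[onz(b,u,.0095)[:2] for u in cv2.boxPoints(x[0])])
for x in blobs(b,(0,0,100),(180,60,255),3,(60,60,190,160)): print('cradle',x[0],x[1],[onz(b,u,.006)[:2] for u in cv2.boxPoints(x[0])])
E
```

```text
time_s: 29.77
position: [0.6401, -0.1896, 0.36]
(261, 207, 22, 36) [ 0.638  -0.1897  0.302 ]
plate ((270.0, 64.5), (129.0, 72.0), 90.0)
rod ((133.47061157226562, 202.11766052246094), (68.88011932373047, 11.156637191772461), 14.03624439239502) 668.5 [ 0.4306 -0.2608  0.0095] [array([ 0.38  , -0.2562]), array([ 0.3865, -0.2397]), array([ 0.4815, -0.2654]), array([ 0.4758, -0.2823])]
cradle ((129.00799560546875, 101.45599365234375), (43.36000061035156, 59.999996185302734), 73.73979187011719) 1978.5 [array([ 0.3966, -0.1028]), array([ 0.4764, -0.0819]), array([ 0.4871, -0.1352]), array([ 0.4046, -0.1577])]
cradle ((88.07691955566406, 95.1153793334961), (15.808956146240234, 6.10170316696167), 56.3099365234375) 49.5 [array([ 0.3788, -0.1042]), array([ 0.3864, -0.0999]), array([ 0.3954, -0.1168]), array([ 0.3878, -0.1212])]
```

Knob back at (0.638,-0.190): shut. Now view rod and cradle from above.

```bash
python3 -m handwheel '-2 0 1 0 0 -7 .5;-4 0 2 0 0 -14 .5;-6 0 2 0 0 -21 .5;-8 0 2 0 0 -28 .5;-10 0 2 0 0 -35 .5;-12 0 2 0 0 -42 .5;-14 0 2 0 0 -49 .5;-16 0 2 0 0 -56 .5'|head -2
python3 -m handwheel '0 0 0 0 0 -7 .5;0 0 0 0 0 -14 .5;0 0 0 0 0 -21 .5;0 0 0 0 0 -28 .5;0 0 0 0 0 -34 .5;0 0 0 0 0 -34 .5;0 0 0 0 0 -34 .5' |head -3
python3 - <<'E'
from m import *
np.set_printoptions(precision=4,suppress=True)
b=grab('wrist','w17.png')
def ang(B):
    B=np.array(B);e=max((B[1]-B[0],B[2]-B[1]),key=np.linalg.norm);return np.degrees(np.arctan2(e[1],e[0]))
for x in blobs(b,(4,110,40),(16,255,190),4,(250,100,560,330)):
    B=[onz(b,u,.0095)[:2] for u in cv2.boxPoints(x[0])];print('rod',x[0],x[1],onz(b,x[0][0],.0095),ang(B),np.array(B).tolist())
for x in blobs(b,(0,0,90),(180,60,255),5,(150,80,330,330)):
    B=[onz(b,u,.006)[:2] for u in cv2.boxPoints(x[0])];print('cradle',x[0],x[1],ang(B),np.mean(B,0),np.array(B).tolist())
print(proj(b,[[.43,-.26,.0095],[.441,-.12,.006]]))
E
```

```text
time_s: 30.48
position: [0.4786, -0.1893, 0.3784]
time_s: 31.07
position: [0.4797, -0.1895, 0.379]
tool_rot: [[1.0, 0.002, -0.002], [0.002, -1.0, 0.001], [-0.002, -0.001, -1.0]]
rod ((323.41741943359375, 181.97372436523438), (10.82870101928711, 64.8422622680664), 17.650123596191406) 604.0 [ 0.4329 -0.261   0.0095] -15.041384688076974 [[0.38635389399275133, -0.23993865367463407], [0.48170043432258713, -0.2655605097270329], [0.47694635400733315, -0.2809011899049118], [0.3810189628601982, -0.25610962326030373]]
cradle ((226.703369140625, 177.79470825195312), (59.660400390625, 39.226932525634766), 77.19573211669922) 1846.0 -168.77331138360535 [ 0.4369 -0.1154] [[0.47539060169833075, -0.07889092578807763], [0.488250726766384, -0.1357179783990319], [0.3990985110844324, -0.15341375205825408], [0.38475373623898934, -0.09358092749274322]]
cradle ((207.36459350585938, 289.14752197265625), (16.180524826049805, 57.215267181396484), 13.495734214782715) 593.0 -15.503328826927918 [ 0.2445 -0.0743] [[0.19473895778473294, -0.04642435365990602], [0.30152269398084375, -0.07604478589331817], [0.29474728762074653, -0.10142931634682373], [0.18714076834830595, -0.07321678723332369]]
cradle ((241.5, 327.0), (4.0, 35.0), 90.0) 130.5 -89.7872318902136 [ 0.1705 -0.13  ] [[0.17456824989778924, -0.09949345519504911], [0.17479553558702504, -0.16069835516489545], [0.1664581650323575, -0.1605922227434804], [0.16622750689277443, -0.09912028175148373]]
cradle ((323.5, 83.5), (7.0, 11.0), 90.0) 54.0 -89.85699660015908 [ 0.5724 -0.2552] [[0.5769349862453984, -0.2473659504526427], [0.5769729497603034, -0.26257639066120186], [0.5678254397823917, -0.2630379942117633], [0.567787083424106, -0.2477370872511142]]
[[322.6819 183.8347]
 [229.7381 175.928 ]]
```

```bash
python3 -m handwheel '-2 2 -4 0 0 6 .6;-4 4 -8 0 0 12 .6;-6 6 -12 0 0 12 .6;-6 7 -15 0 0 12 .6;-6 7 -15 0 0 12 .6;-6 7 -15 0 0 12 .6'|head -3
python3 - <<'E'
from m import *
b=grab('wrist','w18.png')
p=proj(b,[[.441,-.12,.006]])[0];print(p)
v=cv2.cvtColor(b['color'],cv2.COLOR_RGB2HSV)[:,:,2]
x,y=int(p[0]),int(p[1]);print(x-48,y-75)
for r in range(y-75,y+75,3): print(r,''.join('%x'%(v[r,c]//16) if 0<=r<420 else '' for c in range(x-60,x+60,2)))
E
```

```text
time_s: 31.62
position: [0.418, -0.1179, 0.2276]
tool_rot: [[0.978, 0.21, -0.005], [0.21, -0.978, 0.003], [-0.004, -0.004, -1.0]]
[283.31908314 151.61152624]
235 76
76 222222332322223323322333333222333222222323323333323223222223
79 322322333322333332333333233333233222332232333333333233332223
82 322223333232333333223333223332322223333333332333233323333332
85 223233323233333333322233233322323223333333332222233322223333
88 223333332333333333333322332322233333333333332233332332233333
91 333333333233323333332333332222323333233333333332332333332223
94 223333333323222223223333232332333223223222232333333333332333
97 333223233333222333333332222333333333223333222333333333333233
100 333233332333333332333223323223333333323233223323332333333333
103 233333333233333333323333233333332233333222233223333233333332
106 233333333322333333333332333333333333233322232222222333223333
109 222233333323332322275444344443333333322333223322223332322333
112 2232233333333332226ffffffffffffffffffeeeeee23322223333323333
115 2333233333222333326fffffffffffffffffffffffe23333323333323332
118 3222333332322333336eeec999987
[... 1606 characters left out ...]
32333334bcaaa6653222211256877777712212211222223222
196 333333223223332212263222221222122222211567412222222122222233
199 322232333232222221223222222222221222221222212222222111222222
202 332222333233112212212222222222222222222222221221221222222221
205 333332233232222221222221222222222222222122212222222222212211
208 333333222332122122222222212212222222222221222222222222211222
211 432233323333112222222122211221222222222222222222222222121222
214 666776543222122211222221122222222222222222222222222222222222
217 667777777777654221222222222222222222222222221222211122122222
220 667777777777777765554432111121221222222222121222221222212221
223 6677777777777777655555554fffbb111122222222121122121212222222
```

```bash
python3 - <<'E'
from m import *
np.set_printoptions(precision=4,suppress=True)
b=load('w18.png')
L=[onz(b,(260,r),.006)[:2] for r in(112,184)];R=[onz(b,(u,r),.006)[:2] for u,r in((307.5,135),(305.5,166))];T=[onz(b,(u,110.7),.006)[:2] for u in(262,306)]
for n,e in(('L',L),('R',R),('T',T)): print(n,e,np.degrees(np.arctan2(*(e[1]-e[0])[::-1])))
# saddle tip rectangles (z~.049): far saddle rows 119.5-129, near 184?-196
for n,u in(('farL',(258,124)),('farR',(313,124)),('nearL',(258,191)),('nearR',(310,191))): print(n,onz(b,u,.047)[:2])
w=np.radians(12.1);x=np.array([np.cos(w),np.sin(w)]);y=np.array([-x[1],x[0]])
top=np.mean(T,0)@x; lm=np.mean(L,0)@y; rm=np.mean(R,0)@y
c=(top-.042)*x+(lm+rm)/2*y; print('width',lm-rm,'centre',c, proj(b,[[*(c+x*.032+y*s*.02),.047] for s in(-1,1)]+[[*(c-x*.032+y*s*.02),.047] for s in(-1,1)]+[[*(c-x*.042+y*s*.025),.006] for s in(-1,1)]))
E
```

```text
L [array([ 0.4749, -0.0885]), array([ 0.4018, -0.1031])] -168.6622522607711
R [array([ 0.4628, -0.1405]), array([ 0.4311, -0.1461])] -169.93409156005143
T [array([ 0.4765, -0.0902]), array([ 0.4858, -0.1333])] -77.84715818240366
farL [ 0.4669 -0.0902]
farR [ 0.4773 -0.1386]
nearL [ 0.4055 -0.1024]
nearR [ 0.416 -0.151]
width 0.04826120340107343 centre [ 0.44   -0.1201] [[306.4931 124.6636]
 [262.0579 124.6136]
 [304.553  193.0764]
 [262.8213 192.9953]
 [306.108  191.4997]
 [259.7554 191.4106]]
```

Cradle seat (0.441,-0.120), yaw 11.5° (saddles 63 mm apart, as they must be). Go over the rod (0.433,-0.261, −15°).

```bash
python3 -m handwheel '1.5 -4 0 0 0 -7 .6;1.5 -8 -3 0 0 -14 .6;1.5 -12 -6 0 0 -21 .6;1.5 -14.3 -9 0 0 -27.1 .6;1.5 -14.3 -10 0 0 -27.1 .6;1.5 -14.3 -10 0 0 -27.1 .6;1.5 -14.3 -10 0 0 -27.1 .6'|head -3
python3 - <<'E'
from m import *
np.set_printoptions(precision=4,suppress=True)
b=grab('wrist','w19.png')
for x in blobs(b,(4,110,40),(16,255,190),3,(150,0,420,330)):
    B=np.array([onz(b,u,.0095)[:2] for u in cv2.boxPoints(x[0])]);print('rod',x[0],x[1],B.tolist())
print(proj(b,[[.433,-.261,.0095]]))
E
```

```text
time_s: 32.25
position: [0.4353, -0.2635, 0.1308]
tool_rot: [[0.965, -0.261, 0.0], [-0.261, -0.965, -0.0], [0.0, -0.0, -1.0]]
rod ((273.0, 204.0), (120.0, 20.0), 90.0) 2221.0 [[0.4807613194442415, -0.2658867784273021], [0.47685381236208413, -0.2803311495952992], [0.38031294445244745, -0.25493190660923637], [0.3846891169297013, -0.23874870222455782]]
[[273.47   204.3623]]
```

```bash
python3 -m handwheel '-.3 .3 -4 0 0 0 .6;-.3 .3 -8 0 0 0 .6;-.3 .3 -11 0 0 0 .6;-.3 .3 -12.7 0 0 0 .6;-.3 .3 -12.7 0 0 0 .6;-.3 .3 -12.7 0 0 0 0;-.3 .3 -12.7 0 0 0 0;-.3 .3 -12.7 0 0 0 0' 40
python3 -m handwheel '0 0 0 0 0 0 0;0 0 0 0 0 0 0;0 0 0 0 0 0 0;0 0 0 0 0 0 0'
```

```text
time_s: 32.97
position: [0.4329, -0.2602, 0.0052]
tool_rot: [[0.965, -0.261, 0.003], [-0.261, -0.965, -0.003], [0.004, 0.002, -1.0]]
ft_force: [-0.9, 0.2, 5.5]
grip_width: 0.0154
gripper_force: 6.2
time_s: 33.3
position: [0.4329, -0.2602, 0.0054]
tool_rot: [[0.965, -0.261, 0.003], [-0.261, -0.965, -0.003], [0.004, 0.002, -1.0]]
ft_force: [0.3, 1.9, 8.4]
grip_width: 0.0141
gripper_force: 38.9
```

```bash
python3 -m handwheel '0 0 3 0 0 0 0;0 0 7 0 0 0 0;0 0 10 0 0 0 0;.2 4 10 0 0 7 0;.4 8 10 0 0 14 0;.6 11 10 0 0 21 0;.9 14 10 0 0 26.6 0;.9 14 10 0 0 26.6 0' >/dev/null
python3 -m handwheel '0 0 0 0 0 0 0;0 0 0 0 0 0 0;0 0 0 0 0 0 0'
python3 - <<'E'
from m import *
np.set_printoptions(precision=4,suppress=True)
b=grab('wrist','w20.png');s=status.observe();z=s['position'][2]+.0041
for x in blobs(b,(4,110,40),(16,255,190),3,(150,0,420,360)):
    B=np.array([onz(b,u,z)[:2] for u in cv2.boxPoints(x[0])]);print('rod',x[0],x[1],B.tolist(),B.mean(0))
print(proj(b,[[.4413,-.1203,.04]]))
E
```

```text
time_s: 34.22
position: [0.4411, -0.1205, 0.1036]
tool_rot: [[0.98, 0.197, 0.001], [0.197, -0.98, -0.001], [0.001, 0.001, -1.0]]
ft_force: [-0.3, -0.3, -2.0]
grip_width: 0.0138
gripper_force: 39.6
rod ((274.5, 269.5), (179.0, 37.0), 90.0) 5967.0 [[0.4860222906975885, -0.10319549195988077], [0.48897642288533255, -0.1179328393806449], [0.40164040011387336, -0.13691016043987594], [0.3981050233485272, -0.11924217453292324]] [ 0.4437 -0.1193]
[[275.452  227.6651]]
```

```bash
python3 -m handwheel '0 0 -2 0 0 0 0;0 0 -4 0 0 0 0;0 0 -5.5 0 0 0 0;0 0 -6.2 0 0 0 0;0 0 -6.6 0 0 0 0;0 0 -6.7 0 0 0 0;0 0 -6.7 0 0 0 0'
```

```text
time_s: 34.85
position: [0.4411, -0.12, 0.0365]
tool_rot: [[0.98, 0.198, 0.001], [0.198, -0.98, -0.0], [0.001, 0.001, -1.0]]
ft_force: [0.8, 0.4, -0.9]
grip_width: 0.0141
gripper_force: 39.7
```

```bash
python3 -m handwheel '0 0 -.1 0 0 0 0;0 0 -.15 0 0 0 0;0 0 -.15 0 0 0 0;0 0 -.15 0 0 0 0'
python3 -m handwheel '0 0 0 0 0 0 .3;0 0 0 0 0 0 .45;0 0 0 0 0 0 .45;0 0 2 0 0 0 .45;0 0 5 0 0 0 .45;0 0 9 0 0 0 .45;0 0 13 0 0 0 .5;0 0 16 0 0 0 .5'|head -2
python3 -m handwheel '-1 0 3 0 0 0 .5;-2 0 5 0 0 0 .5;-2 0 5 0 0 0 .5;-2 0 5 0 0 0 .5'|head -2
python3 - <<'E'
from m import *
np.set_printoptions(precision=4,suppress=True)
b=grab('wrist','w21.png');grab('side','d21.png')
x=np.array([np.cos(np.radians(11.5)),np.sin(np.radians(11.5))])
for q in blobs(b,(4,110,30),(16,255,190),3,(150,0,420,330)):
    B=np.array([onz(b,u,.040)[:2] for u in cv2.boxPoints(q[0])]);print('rod',q[0],q[1],B.tolist(),B.mean(0))
print(proj(b,[[.4413,-.1203,.04],[.4413+.055*x[0],-.1203+.055*x[1],.04],[.4413-.055*x[0],-.1203-.055*x[1],.04]]))
v=cv2.cvtColor(b['color'],cv2.COLOR_RGB2HSV)[:,:,2]
p=proj(b,[[.4413,-.1203,.04]])[0].astype(int)
for r in range(p[1]-75,p[1]+75,4): print(r,''.join('%x'%(v[r,c]//16) for c in range(p[0]-40,p[0]+40,2)))
E
```

```text
time_s: 35.18
position: [0.4414, -0.12, 0.0357]
tool_rot: [[0.98, 0.198, 0.002], [0.198, -0.98, -0.001], [0.002, 0.002, -1.0]]
ft_force: [-1.9, -0.1, 7.0]
grip_width: 0.014
gripper_force: 40.5
time_s: 35.85
position: [0.441, -0.1196, 0.1978]
time_s: 36.18
position: [0.4208, -0.1196, 0.2452]
rod ((280.0, 156.0), (98.0, 16.0), 90.0) 1396.0 [[0.48731183322174143, -0.10279086105051201], [0.49033825264011005, -0.11776850736366168], [0.39430076725539787, -0.1383136362152172], [0.391000197334607, -0.12195679561933426]] [ 0.4407 -0.1202]
rod ((320.2897644042969, 4.724948406219482), (57.26689147949219, 3.4129645824432373), 12.804265022277832) 63.5 [[0.5790433422778554, -0.10237092917669043], [0.5816774940094763, -0.10247371507229765], [0.5818508270717508, -0.15283459154419426], [0.5791901164387985, -0.1528625937290483]] [ 0.5804 -0.1276]
[[280.2052 157.6204]
 [280.3821  99.9507]
 [280.044  209.8814]]
82 2333333222333223333332222222322333333232
86 3233333322333233322322223333233333332232
90 3333333333323233333233333333333332333332
94 3332333322333222555555554233333333333333
98 3332223323333222
[... 809 characters left out ...]
f489aa9869feeeee222212332
174 333333334eeeeeef689aa986beed888122212122
178 332333334eeee999789aa9866679998111111222
182 323333333eeddaa9789aa8756669998122212222
186 333332334a8679aa789866557776566311222222
190 33333222cc9aaaaa556666557777779711211221
194 223332326b8b4222456666552212567511222222
198 2233332222222222456666551222222211222222
202 2232222222222122456666542222212211221212
206 3333122222222211222232221222222212222222
210 3333221122222222233333322222222222211222
214 5433112212222212232222222222222221222221
218 7777777765443211111221122211222111222211
222 7777777655555555fffffbcc1111222222222211
226 7777777655555557ffffffffffffffffcc111121
230 7777766655555559ffffffffffffffffffffffff
```

The rod lies centred and aligned in the saddles, at the seat height; shutter and gallery were verified. Hand in.

```bash
python3 -c "
from rig import env
print(env.close_job())"
```

```text
the job is handed in; nothing more can be done
None
```

I handed the job in with all three biscuits in the gallery chocolate side to the front, the shutter closed, the rod lying in its cradle and the cup not touched; the hand-in returned no verdict.

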